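Sort tested dryer selector modules and press their knobs home

ROBOT

A 7-joint arm with a two-finger parallel gripper is mounted at the origin on the work surface. World frame = base frame: x ahead of the robot, y to its left, z up, the work surface at z = 0. Lengths are in m, angles in rad, forces in N, time in s.
With the tool pointing down it reaches from about 0.35 to 0.9 m from the base axis. Payload 7.2 kg.
Tool frame: the origin (TCP) lies at the very end of the fingers, on their centre line; the grasp point (between the pads) lies 19 mm behind it; z points along the fingers, y is the line along which they close (so a half turn about z gives the same grasp; the last joint's range is limited). The gripper opens to 88 mm and grips with 3 to 60 N. Pads are 20 mm wide; open, the fingers measure 115 mm over their backs; the gripper's body (75 mm by 178 mm) begins 61 mm behind the grasp point.
Start: joints at [1.066, 0.411, -0.013, 1.596, 0.006, 1.134, -0.082], TCP at [0.264, -0.566, 0.185] pointing down, gripper open.
Joint ranges: [-2.95, 2.95], [-0.29, 1.99], [-1.47, 1.44], [0.14, 2.54], [-1.03, 4.17], [0.13, 1.85], [-2.86, 2.86]. Speed limits (rad/s): [2.39, 2.39, 3.01, 3.01, 3.14, 3.14, 3.14].

INTERFACE

Orientations are given as a rotation vector (axis times angle).
In Python, from workcell import arm gives the robot as it stands. The module is installed in compiled form; this text tells all that it offers.
- The arm moves only by the shell command python3 -m crank 'ROWS'. ROWS is JSON, a list of rows, each a list of 7 numbers: the shift along the tool's x, y, z as a fraction of full scale, then the turn, a rotation vector about the tool's x, y, z as a fraction of full scale, then the finger opening in mm, from 0 to 87.8. In form: [[tx, ty, tz, rx, ry, rz, grip], ...]. A call has 1 to 20 rows; each row shifts and turns the commanded pose from where the row before left it, along the tool's axes as they then stand; what a row does not reach is not made up. Full scale, the value 1, is 2.5 cm for a shift and 5 degrees for a turn. A row lasts 1/10 s, in which the tool goes at most 50 mm and 8.59 degrees, less where a joint would pass 70% of its speed; a pose out of reach is approached as far as the arm can. A call with a number of a shift or a turn outside -1 to 1 is refused whole. A call with a gripper value outside its range is refused whole. The fingers move at their own pace and stop on an object; the grip force is fixed at half the most. Time passes only in rows, so rows that do not move let the fingers close. It gives the time, the measured TCP pose, the force, the opening and the grip force at its end, in the units of the state.
- arm.observe(): the state, without advancing time (a new reading comes with each control period).
- arm.get_image(name): name is "scene" or "side" or "wrist"; returns a dict with "image" (480x640x3 uint8, red, green, blue), "depth" (480x640 float32, m along the optical axis (not along the pixel's ray), 0 where there is no reading), "vertical_fov" (degrees; the focal length in pixels is half the picture's height over the tangent of half this angle, whatever the lens; pixels are square), "cx", "cy" (the principal point, pixels), "camera_from_world" (4x4, takes a point from world to camera coordinates). Camera axes: x right, y up, looking along -z (the intrinsics and any distortion apply to the point x, -y, -z); pixel columns grow to the right and rows downward; lengths in m; the calibration is good to about 2 mm. A picture is of the moment at which its call begins.
- arm.sign_off(): hands the job in; it is judged then, once.
The state is a dict: "t": time; "qpos": joint angles; "qd": joint speeds; "joint_efforts": joint torques, N m; "tcp_pos": TCP position; "orientation": TCP orientation; "ft_force": force on the tool from outside, world axes, zero at the start; "wrist_torque": the same for the moment, N m; "width": finger opening in m; "finger_force": force on a finger pad.
Only numpy, scipy, OpenCV 4.12 (cv2) and the standard library are available. Lean on these libraries where they do the work, as an engineer would, in place of code of your own. Each camera call takes 0.05 s, during which the arm holds its last target. There are 200 camera calls.

TASK

These three dryer selector modules on the sloping rack have been tested. Lay the two with a round tag in the two pockets of the nest with the round mark and the one with a triangular tag in the nest with the triangular mark, flat on the pocket floors, set down and not dropped. Push the knob of each passed (round tag) module on until you feel it come up solid against its stop, without forcing it, and leave the other things on the counter where they are.

Things in the scene. Friction and masses are not known exactly. Their poses are not given: they have to be found in the camera images.
- rack: fixed aluminium rack, 290 (y) x 110 mm (x). Its deck rises at 25 degrees (0.436 rad) along the rack's x, from 20 to 71 mm above the counter, with a 10 mm lip at the low edge (robot side) and 4 mm ribs beside each bay. The modules lie on it 90 mm apart in y, their x up the slope, knob at the low end. Origin: on the counter under the middle of the deck, z up.
- pass_nest: grey plastic nest block fixed to the counter, 112 (x) x 172 (y) x 16 mm, with two pockets side by side, 86 mm apart in y, and a flat dark tab on its -x side with a round pale mark: the pass nest. It may stand left or right of the rack. Origin: centre of its underside.
- pass_nest_hole0 (a point): pass nest, pocket at +y of the block: centre of the pocket's mouth, 16 mm above the table; pocket 87 mm long (its x) x 55 mm wide (its y) x 11 mm deep, flat floor 5 mm above the table, chamfered rim 3 mm; z up. A module goes in housing down, its length along x, either way round.
- pass_nest_hole1 (a point): pass nest, pocket at -y of the block: centre of the pocket's mouth, 16 mm above the table; pocket 87 mm long (its x) x 55 mm wide (its y) x 11 mm deep, flat floor 5 mm above the table, chamfered rim 3 mm; z up. A module goes in housing down, its length along x, either way round.
- reject_nest: grey plastic nest block fixed to the counter, 112 (x) x 84 (y) x 16 mm, with one pocket and a flat dark tab on its -x side with a triangular pale mark: the reject nest, on the other side of the rack from the pass nest. Origin: centre of its underside.
- reject_nest_hole0 (a point): reject nest, its only pocket: centre of the pocket's mouth, 16 mm above the table; pocket 87 mm long (its x) x 55 mm wide (its y) x 11 mm deep, flat floor 5 mm above the table, chamfered rim 3 mm; z up. A module goes in housing down, its length along x, either way round.
- selector_1: black selector module, 0.24 kg: housing 78 (its x) x 46 (y) x 32 mm under a bezel plate 92 x 46 x 4 mm, 36 mm high in all; the long sides are flat and flush, 46 mm apart: grip these. Origin: centre of the underside, z up out of the bezel. Steel push-on knob at x = -20 mm; at about x = +22 mm a pale paper tag, round, 36 mm (passed).
- selector_2: black selector module, 0.24 kg: housing 78 (its x) x 46 (y) x 32 mm under a bezel plate 92 x 46 x 4 mm, 36 mm high in all; the long sides are flat and flush, 46 mm apart: grip these. Origin: centre of the underside, z up out of the bezel. Steel push-on knob at x = -20 mm; at about x = +22 mm a pale paper tag, round, 36 mm (passed).
- selector_3: black selector module, 0.24 kg: housing 78 (its x) x 46 (y) x 32 mm under a bezel plate 92 x 46 x 4 mm, 36 mm high in all; the long sides are flat and flush, 46 mm apart: grip these. Origin: centre of the underside, z up out of the bezel. Steel push-on knob at x = -20 mm; at about x = +22 mm a pale paper tag, triangular, 38 mm a side (rejected).
- knob_1: push-on knob of selector_1, 29 mm skirt, 21 mm flat top, 18 mm tall; origin: centre of the flat top, z outward. Starts 5 to 9 mm short of home. Slides on with a steady 6 N drag, stays where left, stops dead when home; home leaves a gap of 1 to 4 mm over the bezel, different on each module, so only the rise in force tells (12 N is enough). Over 40 N breaks it.
- knob_2: push-on knob of selector_2, 29 mm skirt, 21 mm flat top, 18 mm tall; origin: centre of the flat top, z outward. Starts 5 to 9 mm short of home. Slides on with a steady 6 N drag, stays where left, stops dead when home; home leaves a gap of 1 to 4 mm over the bezel, different on each module, so only the rise in force tells (12 N is enough). Over 40 N breaks it.
- knob_3: push-on knob of selector_3, like the others (29 mm skirt, 18 mm tall, origin at the centre of its top); need not be pressed. Over 40 N breaks it.
- screwdriver: bystander: screwdriver, 190 mm long, lying between the robot and the rack; origin at its middle, underneath
- parts_tin: bystander: round steel tin, 60 mm across, 45 mm high; origin under its centre
- multimeter: bystander: black hand meter, 140 x 72 mm, about 40 mm high, lying face up; origin under its centre
- coin_roll: bystander: paper roll of coins standing upright, 25 mm across, 56 mm high; origin under its centre
- mug: bystander: white mug, 80 mm across, 90 mm high; origin under its centre
- soap_bottle: bystander: grey bottle, 76 mm across, 210 mm high; origin under its centre

How it is judged:
On the way, in this order (a step that is already met when the one before it is completed fails the run):
1. the knob of one round-tag module is home and pressed against its stop with more than 8 N (((z of knob_1 in the frame of selector_1 below 0.0562 m and contact force between knob_1 and anything else above 8 N) or (z of knob_2 in the frame of selector_2 below 0.0587 m and contact force between knob_2 and anything else above 8 N))).
2. the knob of the other round-tag module too: both home, one of them pressed with more than 8 N (z of knob_1 in the frame of selector_1 below 0.0562 m and z of knob_2 in the frame of selector_2 below 0.0587 m and contact force between any of knob_1, knob_2 and anything else above 8 N).
At the end, for the whole second after the job is handed in: Round-tag modules in the pass nest pockets, triangular-tag module in the reject pocket: within 6 mm of centre, 2.5 mm of the floor, 0.1 rad tilt, lengthwise within 0.2 rad (either way round). Knobs of both round-tag modules within 1.2 mm of their stops. All let go, at rest (((x of selector_1 in the frame of pass_nest_hole0 between -0.006 and 0.006 m and y of selector_1 in the frame of pass_nest_hole0 between -0.006 and 0.006 m and z of selector_1 in the frame of pass_nest_hole0 below -0.0085 m and angle between the x axis of selector_1 and the x axis of pass_nest_hole0, either way round below 0.2 rad and angle between selector_1's own z axis and vertical below 0.1 rad) or (x of selector_1 in the frame of pass_nest_hole1 between -0.006 and 0.006 m and y of selector_1 in the frame of pass_nest_hole1 between -0.006 and 0.006 m and z of selector_1 in the frame of pass_nest_hole1 below -0.0085 m and angle between the x axis of selector_1 and the x axis of pass_nest_hole1, either way round below 0.2 rad and angle between selector_1's own z axis and vertical below 0.1 rad)) and ((x of selector_2 in the frame of pass_nest_hole0 between -0.006 and 0.006 m and y of selector_2 in the frame of pass_nest_hole0 between -0.006 and 0.006 m and z of selector_2 in the frame of pass_nest_hole0 below -0.0085 m and angle between the x axis of selector_2 and the x axis of pass_nest_hole0, either way round below 0.2 rad and angle between selector_2's own z axis and vertical below 0.1 rad) or (x of selector_2 in the frame of pass_nest_hole1 between -0.006 and 0.006 m and y of selector_2 in the frame of pass_nest_hole1 between -0.006 and 0.006 m and z of selector_2 in the frame of pass_nest_hole1 below -0.0085 m and angle between the x axis of selector_2 and the x axis of pass_nest_hole1, either way round below 0.2 rad and angle between selector_2's own z axis and vertical below 0.1 rad)) and x of selector_3 in the frame of reject_nest_hole0 between -0.006 and 0.006 m and y of selector_3 in the frame of reject_nest_hole0 between -0.006 and 0.006 m and z of selector_3 in the frame of reject_nest_hole0 below -0.0085 m and angle between the x axis of selector_3 and the x axis of reject_nest_hole0, either way round below 0.2 rad and angle between selector_3's own z axis and vertical below 0.1 rad and z of knob_1 in the frame of selector_1 below 0.0562 m and z of knob_2 in the frame of selector_2 below 0.0587 m and linear speed of each of selector_1, selector_2, selector_3 below 0.02 m/s and contact force between the fingers and selector_1 below 0.1 N and contact force between the fingers and selector_2 below 0.1 N and contact force between the fingers and selector_3 below 0.1 N); the robot touches nothing.
It fails at once if more than 40 N on a knob (contact force between any of knob_1, knob_2, knob_3 and anything else above 40 N).
It fails at once if a module dropped: falling freely, out of the fingers, faster than 0.7 m/s (a drop of more than about 25 mm) ((linear speed of selector_1 above 0.7 m/s and contact force between selector_1 and the arm below 0.2 N) or (linear speed of selector_2 above 0.7 m/s and contact force between selector_2 and the arm below 0.2 N) or (linear speed of selector_3 above 0.7 m/s and contact force between selector_3 and the arm below 0.2 N)).
It fails at once if a bystander moved by more than 25 mm (distance of any of screwdriver, parts_tin, multimeter, coin_roll, mug, soap_bottle from where it was at the start of the episode above 0.025 m).
It also fails if it takes over 72 s, if anything falls off the work surface, if the arm or the gripper's body presses on something with over 40 N, if the wrist force passes 120 N, or if a joint passes its speed limit or range.

## Working session

There is one attempt and no reset: what is moved stays moved. The work goes in short steps, Python scripts to look and compute and a shell command to move; the robot and the scene stay as the last step left them, time stands still between calls to the robot, and variables do not carry over. Pictures are saved under pics/ and viewed, at most 10 in all, crops included, and the job is handed in when it is done.

```bash
mkdir -p pics; cat > h.py <<'E'
import numpy as np, cv2
from workcell import arm
from scipy.spatial.transform import Rotation as R
def cam(n):
    d=arm.get_image(n); d['f']=240/np.tan(np.radians(d['vertical_fov'])/2); return d
def ray(d,u,v):
    T=np.linalg.inv(d['camera_from_world'])
    r=np.array([(u-d['cx'])/d['f'],-(v-d['cy'])/d['f'],-1.0])
    return T[:3,3],T[:3,:3]@r
def plane(d,u,v,z):
    o,r=ray(d,u,v); return o+r*(z-o[2])/r[2]
def cloud(d):
    v,u=np.mgrid[:480,:640]; z=d['depth']
    p=np.stack([(u-d['cx'])/d['f']*z,-(v-d['cy'])/d['f']*z,-z],-1)
    T=np.linalg.inv(d['camera_from_world']); return p@T[:3,:3].T+T[:3,3]
def proj(d,p):
    c=d['camera_from_world'][:3,:3]@np.array(p)+d['camera_from_world'][:3,3]
    return d['cx']+d['f']*c[0]/-c[2], d['cy']-d['f']*c[1]/-c[2]
E
python3 - <<'E'
from h import *
s=arm.observe(); print({k:np.round(v,3) for k,v in s.items()})
for n in ['scene','side','wrist']:
    d=cam(n); cv2.imwrite(f'pics/{n}0.png',d['image'][...,::-1]); np.savez(f'{n}0.npz',**d)
    print(n,{k:(np.round(v,3) if k!='x' else 0) for k,v in d.items() if k not in('image','depth')},(d['depth']>0).mean(), np.linalg.inv(d['camera_from_world'])[:3,3])
E
```

```text
{'t': np.float64(0.0), 'qpos': array([ 1.066,  0.412, -0.013,  1.597,  0.006,  1.134, -0.082]), 'qd': array([-0.   ,  0.001, -0.   ,  0.002, -0.001, -0.001, -0.   ]), 'joint_efforts': array([-1.0000e-03, -5.8795e+01,  6.4100e-01, -2.9107e+01, -5.4000e-02,
        1.8000e-02,  0.0000e+00]), 'tcp_pos': array([ 0.264, -0.566,  0.184]), 'orientation': array([-3.065e+00, -6.800e-01,  1.000e-03]), 'ft_force': array([-0.039,  0.086, -0.838]), 'wrist_torque': array([0.013, 0.032, 0.006]), 'finger_force': np.float64(0.0), 'width': np.float64(0.088)}
scene {'vertical_fov': np.float64(51.231), 'cx': np.float64(324.014), 'cy': np.float64(249.815), 'camera_from_world': array([[-0.801,  0.599, -0.021,  0.395],
       [-0.422, -0.539,  0.729,  0.239],
       [ 0.425,  0.593,  0.684, -1.521],
       [ 0.   ,  0.   ,  0.   ,  1.   ]]), 'f': np.float64(500.566)} 0.9959700520833333 [1.06355633 0.79403271 0.87529535]
side {'vertical_fov': np.float64(55.183), 'cx': np.float64(322.349), 'cy': np.float64(239.314), 'camera_from_world': array([[ 0.975, -0.221,  0.001, -0.543],
       [ 0.148,  0.657,  0.739, -0.224],
       [-0.164, -0.721,  0.673, -0.9  ],
       [ 0.   ,  0.   ,  0.   ,  1.   ]]), 'f': np.float64(459.244)} 0.996015625 [ 0.41562583 -0.62196438  0.77225086]
wrist {'vertical_fov': np.float64(63.925), 'cx': np.float64(317.114), 'cy': np.float64(242.19), 'camera_from_world': array([[ 0.422, -0.907, -0.001, -0.624],
       [ 0.878,  0.409, -0.25 ,  0.03 ],
       [ 0.227,  0.105,  0.968, -0.389],
       [ 0.   ,  0.   ,  0.   ,  1.   ]]), 'f': np.float64(384.642)} 0.995908203125 [ 0.32517639 -0.53677235  0.38372425]
```

View pics/scene0.png

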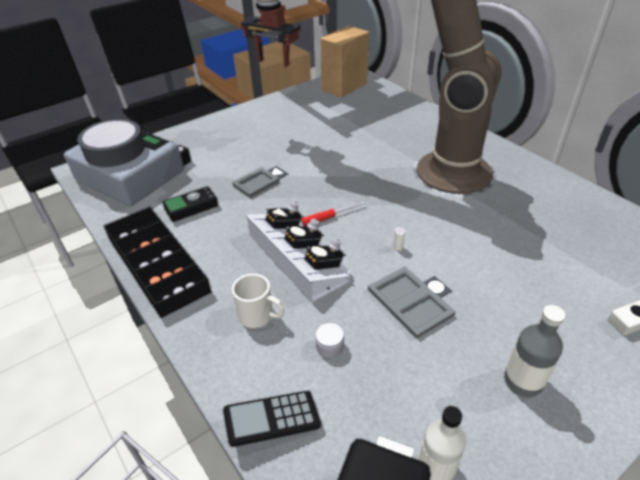

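View pics/side0.png

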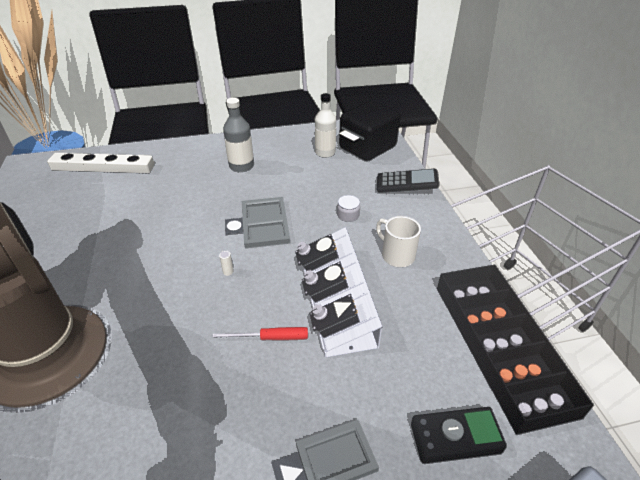

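The scene view shows the rack with three modules around (300,240), the pass nest with its round mark (437,287), and the reject nest (262,181). In the side view, the modules' tags are at (324,243), (333,272) and (344,309, triangle). The pass nest is at (265,222) with its mark at (234,226), and the reject nest is at (338,455) with its mark at (290,474). Next I take coarse measurements from the two views.

```bash
cat >> h.py <<'E'
def tri(views):
    A=np.zeros((3,3));b=np.zeros(3);L=[]
    for d,u,v in views:
        o,r=ray(d,u,v); r=r/np.linalg.norm(r); P=np.eye(3)-np.outer(r,r); A+=P;b+=P@o; L.append((o,P))
    x=np.linalg.solve(A,b); return x,max(np.linalg.norm(P@(x-o)) for o,P in L)
E
python3 - <<'E'
from h import *
S=dict(np.load('scene0.npz')); D=dict(np.load('side0.npz'))
def blob(d,box,th=185):
    x0,y0,x1,y1=box; g=cv2.cvtColor(d['image'],cv2.COLOR_RGB2GRAY)[y0:y1,x0:x1]
    n,l,st,c=cv2.connectedComponentsWithStats((g>th).astype(np.uint8))
    return [(int(st[i,4]),*np.round(c[i]+[x0,y0],1)) for i in range(1,n) if st[i,4]>15]
print('side tags',blob(D,(290,225,370,335)),'mark',blob(D,(222,215,245,237)),blob(D,(272,455,305,480)))
print('scene tags',blob(S,(255,200,345,270)),'mark',blob(S,(425,275,450,298)),blob(S,(270,165,290,180)))
for n,d in (('side',D),('scene',S)):
    c=cloud(d)
    m=(c[...,2]>-.01)&(c[...,2]<.25)
    for nm,(u,v) in dict(tag1=(324,243),tag2=(333,272),tag3=(344,309),nest=(265,222),rej=(345,455),mug=(402,240),tin=(348,207),coin=(227,264),meter=(455,432),drv=(285,333),end=(232,335)).items():
        if n=='side': print(nm,np.round(c[v,u],3))
E
```

```text
side tags [(2218, np.float64(348.8), np.float64(283.6)), (142, np.float64(323.7), np.float64(243.8)), (49, np.float64(301.2), np.float64(243.9)), (25, np.float64(306.2), np.float64(250.1)), (18, np.float64(292.7), np.float64(252.2)), (176, np.float64(332.3), np.float64(272.4)), (22, np.float64(292.0), np.float64(275.1)), (28, np.float64(313.5), np.float64(279.5)), (61, np.float64(295.6), np.float64(286.0)), (46, np.float64(295.9), np.float64(298.0)), (136, np.float64(340.4), np.float64(307.1)), (35, np.float64(322.5), np.float64(314.3)), (19, np.float64(304.1), np.float64(315.6))] mark [(107, np.float64(233.6), np.float64(225.0)), (19, np.float64(228.8), np.float64(235.7))] [(219, np.float64(289.8), np.float64(472.3))]
scene tags [(1540, np.float64(289.8), np.float64(223.6)), (42, np.float64(279.0), np.float64(211.7)), (453, np.float64(334.5), np.float64(232.6)), (79, np.float64(297.3), np.float64(230.6)), (91, np.float64(318.7), np.float64(251.0))] mark [(19, np.float64(427.4), np.float64(276.0)), (85, np.float64(444.6), np.float64(278.4)), (153, np.float64(435.7), np.float64(286.3))] [(48, np.float64(285.5), np.float64(167.2)), (46, np.float64(276.1), np.float64(171.5))]
tag1 [0.584 0.102 0.084]
tag2 [0.583 0.015 0.081]
tag3 [ 0.58  -0.086  0.083]
nest [0.471 0.285 0.015]
rej [ 0.522 -0.321  0.006]
mug [0.755 0.073 0.085]
tin [0.683 0.259 0.047]
coin [0.367 0.133 0.036]
meter [ 0.701 -0.338  0.04 ]
drv [ 0.465 -0.075  0.026]
end [ 0.362 -0.049  0.016]
```

```bash
python3 -m crank '[[0,0,-0.95,0,0,0.717,87],[0,0,-0.95,0,0,0.717,87],[0,0,-0.95,0,0,0.717,87],[0,0,-0.95,0,0,0.717,87],[0,0,-0.95,0,0,0.717,87],[0,0,-0.95,0,0,0.717,87],[0,0,-0.95,0,0,0.717,87],[0.95,-0.94,0,0,0,0,87],[0.95,-0.94,0,0,0,0,87],[0.95,-0.94,0,0,0,0,87],[0.95,-0.94,0,0,0,0,87],[0.95,-0.94,0,0,0,0,87],[0.95,-0.94,0,0,0,0,87],[0.95,-0.94,0,0,0,0,87],[0.95,-0.94,0,0,0,0,87],[0.95,-0.94,0,0,0,0,87],[0.95,-0.94,0,0,0,0,87],[0.95,-0.94,0,0,0,0,87],[0.95,-0.94,0,0,0,0,87]]'
python3 -m crank '[[0,-0.94,0,0,0,0,87],[0,-0.94,0,0,0,0,87],[0,-0.94,0,0,0,0,87],[0,-0.94,0,0,0,0,87],[0,-0.94,0,0,0,0,87],[0,-0.94,0,0,0,0,87],[0,-0.94,0,0,0,0,87],[0,-0.94,0,0,0,0,87],[0,-0.94,0,0,0,0,87],[0,-0.94,0,0,0,0,87],[0,-0.94,0,0,0,0,87],[0,-0.94,0,0,0,0,87],[0,0,0,0,0,0,87],[0,0,0,0,0,0,87]]'
python3 - <<'E'
from h import *
d=cam('wrist'); np.savez('w1.npz',**d); cv2.imwrite('pics/w1.png',d['image'][...,::-1]); s=arm.observe(); print(s['qpos'],R.from_rotvec(s['orientation']).as_matrix().round(3))
E
```

```text
t: 2.05
tcp_pos: [0.5504, -0.2836, 0.3511]
orientation: [-3.141, 0.002, 0.001]
ft_force: [-0.1, 0.1, 0.2]
width: 0.0871
finger_force: 0.0
t: 3.45
tcp_pos: [0.5499, -0.0029, 0.3512]
orientation: [3.141, -0.001, -0.001]
ft_force: [-0.1, 0.3, 0.2]
width: 0.0867
finger_force: 0.0
[ 0.14185042  0.20401744 -0.27354704  1.50222766  0.05589768  1.44335034
 -1.70619912] [[ 1.    -0.002 -0.   ]
 [-0.002 -1.    -0.001]
 [-0.     0.001 -1.   ]]
```

View pics/w1.png

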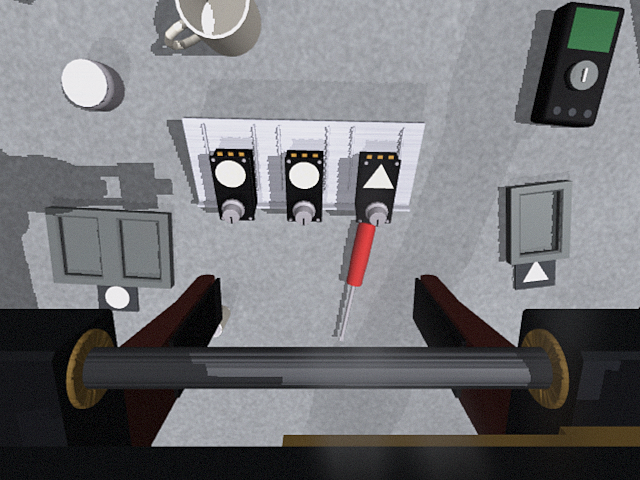

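The wrist view shows everything: the round-tag modules at (232,182) and (304,182), the triangle module at (378,185), the pass nest around (110,247) with its round mark at (117,297), and the reject nest around (538,222).

```bash
cat > m1.py <<'E'
from h import *
d=dict(np.load('w1.npz')); D=dict(np.load('side0.npz')); g=cv2.cvtColor(d['image'],cv2.COLOR_RGB2GRAY)
c=cloud(d)
print('table z',np.median(c[300:330,240:320,2]), 'g nest',g[247,110],g[247,57],'table',g[200,470], 'floor z',c[247,82],c[247,140],c[225,535])
def comps(m,box,amin):
    x0,y0,x1,y1=box; mm=np.zeros_like(m,np.uint8); mm[y0:y1,x0:x1]=m[y0:y1,x0:x1]
    return [k for k in cv2.findContours(mm,cv2.RETR_EXTERNAL,cv2.CHAIN_APPROX_NONE)[0] if cv2.contourArea(k)>amin]
# nests: rim points by ray/plane at depth-measured rim height
for nm,b in (('pass',(35,190,185,300)),('rej',(490,170,585,272))):
    x0,y0,x1,y1=b; P=c[y0:y1,x0:x1].reshape(-1,3)
    print(nm,'z hist',np.histogram(P[:,2],np.arange(-.004,.026,.002)))
    Q=P[(P[:,2]>.012)&(P[:,2]<.021)]
    r=cv2.minAreaRect((Q[:,:2]*1000).astype(np.float32)); print(' rim rect mm',np.round(r[0],1),np.round(r[1],1),round(r[2],2),'zmed',np.median(Q[:,2]))
# bezels & tags
for nm,b in (('m1',(205,140,262,225)),('m2',(280,140,330,225)),('m3',(350,140,405,225))):
    x0,y0,x1,y1=b; 
    for k in comps(g>215,(x0+5,y0+12,x1-5,y1-25),100):
        M=cv2.moments(k); u,v=M['m10']/M['m00'],M['m01']/M['m00']; print(nm,'tag px',round(u,1),round(v,1),'depth xyz',np.round(c[int(v),int(u)],4))
    k=max(comps(g<60,b,300),key=cv2.contourArea); r=cv2.minAreaRect(k); print(nm,'bez',np.round(r[0],1),np.round(r[1],1),round(r[2],1))
    P=c[y0:y1,x0:x1].reshape(-1,3); kk=P[P[:,2]>0]; 
    lo=c[195:225,x0:x1]; j=np.unravel_index(np.argmax(lo[...,2]),lo.shape[:2]); print('  knob highest',j[0]+195,j[1]+x0,np.round(lo[j],4))
E
python3 m1.py
```

```text
table z -6.938805294443018e-05 g nest 122 123 table 160 floor z [0.46995636 0.34275144 0.00436368] [0.46963275 0.25784033 0.00383821] [ 0.50183281 -0.31833351  0.0053932 ]
pass z hist (array([ 313, 3994, 2149, 1382, 2978,  484,  203,  235,  652, 2729, 1272,
         12,    0,    0]), array([-0.004, -0.002,  0.   ,  0.002,  0.004,  0.006,  0.008,  0.01 ,
        0.012,  0.014,  0.016,  0.018,  0.02 ,  0.022,  0.024]))
 rim rect mm [469.5 297.2] [174.5 113.2] 86.64 zmed 0.015394241266346698
rej z hist (array([  46, 1586, 2441,  534, 1682,  628,  120,  135,  229,  977, 1206,
         62,    0,    0]), array([-0.004, -0.002,  0.   ,  0.002,  0.004,  0.006,  0.008,  0.01 ,
        0.012,  0.014,  0.016,  0.018,  0.02 ,  0.022,  0.024]))
 rim rect mm [ 505.6 -319.7] [112.8  85.9] 6.92 zmed 0.016036716537535523
m1 tag px 230.0 173.5 depth xyz [0.5826 0.102  0.0816]
m1 bez [233.2 184.1] [73.1 43.6] 84.8
  knob highest 195 240 [ 0.6173 -0.0021  0.5505]
m2 tag px 303.9 175.1 depth xyz [0.5801 0.0142 0.0817]
m2 bez [303.2 185.4] [38.1 70.2] 1.8
  knob highest 196 288 [ 0.6173 -0.0021  0.5505]
m3 tag px 378.9 179.6 depth xyz [ 0.575  -0.0766  0.0803]
m3 bez [376.7 187.2] [41.4 72.7] 5.4
  knob highest 199 361 [ 0.6173 -0.0021  0.5505]
```

```bash
cat > m2.py <<'E'
from h import *
d=dict(np.load('w1.npz')); c=cloud(d)
box=c[115:228,175:430].reshape(-1,3); box=box[(box[:,2]<.2)&(box[:,2]>.015)]
n=np.array([-np.sin(.436),0,np.cos(.436)])   # deck normal guess, refined below
o=np.array([.57,.012,.045])
for it in range(6):
    h=(box-o)@n; 
    if it==0: o=o+n*(np.percentile(h,35)); h=(box-o)@n
    I=box[abs(h)<(.006,.004,.003,.002,.002,.002)[it]]
    o=I.mean(0); n=np.linalg.svd(I-o)[2][2]; n*=np.sign(n[2])
print('deck normal',n.round(4),'tilt deg',np.degrees(np.arccos(n[2])).round(2),'yaw',np.degrees(np.arctan2(-n[1],-n[0])).round(2),'pt',o.round(4),len(I))
ex=np.cross([0,1,0],n) if 0 else None
up=np.array([0,0,1])-n[2]*n; ex=up/np.linalg.norm(up); ey=np.cross(n,ex); F=np.c_[ex,ey,n]
q=(c-o)@F; print('hist',[(int(a*1000),int(b)) for b,a in zip(*np.histogram(((box-o)@n),np.arange(-.01,.08,.004)))])
for nm,(x0,x1) in dict(m1=(203,264),m2=(278,332),m3=(348,408)).items():
    Q=q[135:232,x0:x1].reshape(-1,3); w=c[135:232,x0:x1].reshape(-1,3); Q=Q[w[:,2]<.2]
    B=Q[abs(Q[:,2]-.036)<.004]; r=cv2.minAreaRect((B[:,:2]*1000).astype(np.float32)); 
    print(nm,'bezel h',np.median(B[:,2]).round(4),'rect',np.round(r[0],1),np.round(r[1],1),round(r[2],2),'xmax pctl',np.percentile(B[:,0],[1,99]).round(4),'ymid',np.percentile(B[:,1],[3,97]).round(4))
    m=o+F@np.array([r[0][0]/1e3,r[0][1]/1e3,np.median(B[:,2])]); print('   bezel centre world',m.round(4))
    K=Q[(Q[:,2]>.05)]; t=np.percentile(K[:,2],95); T=K[K[:,2]>t-.003]; print('   knob top h',t.round(4),'at',(o+F@T.mean(0)).round(4),'local',T.mean(0).round(4),len(T))
E
python3 m2.py
```

```text
deck normal [-0.421   0.0104  0.907 ] tilt deg 24.9 yaw -1.41 pt [0.6041 0.014  0.0526] 11731
hist [(-10, 10), (-6, 292), (-2, 11731), (2, 1071), (6, 467), (10, 259), (14, 186), (18, 143), (22, 172), (26, 68), (30, 142), (33, 5757), (38, 92), (42, 7), (46, 186), (49, 273), (54, 117), (58, 138), (62, 560), (66, 1), (70, 0), (74, 0)]
m1 bezel h 0.0362 rect [-33.6  86.9] [46.5 92.4] 90.0 xmax pctl [-0.078   0.0119] ymid [0.0646 0.1085]
   bezel centre world [0.5606 0.1019 0.0712]
   knob top h 0.0644 at [0.5314 0.1023 0.0876] local [-0.0531  0.0865  0.0633] 195
m2 bezel h 0.0362 rect [-33.3  -1.8] [92.2 46. ] 0.23 xmax pctl [-0.0774  0.0122] ymid [-0.0236  0.0199]
   bezel centre world [0.5586 0.0133 0.0713]
   knob top h 0.065 at [0.5295 0.0138 0.0884] local [-0.0526 -0.002   0.0639] 197
m3 bezel h 0.0361 rect [-32.9 -93. ] [46.5 92.4] 89.98 xmax pctl [-0.0772  0.0124] ymid [-0.1145 -0.0706]
   bezel centre world [ 0.5568 -0.0779  0.0715]
   knob top h 0.0641 at [ 0.5275 -0.0769  0.0876] local [-0.0527 -0.0927  0.0631] 193
```

```bash
cat > plan.py <<'E'
from h import *
import sys
n=np.array([-.421,.0104,.907]); n/=np.linalg.norm(n); up=np.array([0,0,1])-n[2]*n; ex=up/np.linalg.norm(up)
def yawR(deg): a=np.radians(deg); x=np.array([np.cos(a),np.sin(a),0]); return np.c_[x,np.cross([0,0,-1],x),[0,0,-1]]
RACK=np.c_[ex,np.cross(-n,ex),-n]
BEZ={1:np.array([.5606,.1019,.0712]),2:np.array([.5586,.0133,.0713]),3:np.array([.5568,-.0779,.0715])}
def pick(i,back=0): return BEZ[i]+n*(back-.0217)
def plan(p,Rt):
    s=arm.observe(); Rc=R.from_rotvec(s['orientation']).as_matrix(); d=p-s['tcp_pos']
    rv=R.from_matrix(Rc.T@Rt).as_rotvec(degrees=True)
    print('target',p.round(4),'dist mm',(d*1e3).round(1),'\n shift units in current tool axes',(Rc.T@d/.025).round(2),' in target axes',(Rt.T@d/.025).round(2),' turn units',(rv/5).round(2),'width',round(s['width'],4),'F',s['ft_force'].round(1),'j',s['qpos'].round(2))
E
python3 - <<'E'
from plan import *
W=dict(np.load('w1.npz')); D=dict(np.load('side0.npz')); S=dict(np.load('scene0.npz'))
for a,b in (((230,173.5),(323.7,243.8)),((303.9,175.1),(332.3,272.4)),((378.9,179.6),(342,308.5))): print('tag tri',tri([(W,*a),(D,*b)]))
for i in (1,2,3): print('tag expected',i,BEZ[i]+ex*.022)
plan(pick(3,.08),RACK)
E
```

```text
tag tri (array([0.58255764, 0.10157099, 0.08263187]), np.float64(0.0005254165637159901))
tag tri (array([0.58050508, 0.01290985, 0.08268618]), np.float64(0.0005223265558063353))
tag tri (array([ 0.57594317, -0.0788136 ,  0.07727213]), np.float64(0.0020602922267574384))
tag expected 1 [0.58054793 0.10140722 0.08046483]
tag expected 2 [0.57854793 0.01280722 0.08056483]
tag expected 3 [ 0.57674793 -0.07839278  0.08076483]
target [ 0.5323 -0.0773  0.1244] dist mm [ -17.8  -73.5 -226.8] 
 shift units in current tool axes [-0.7   2.94  9.08]  in target axes [-4.4   2.96  7.96]  turn units [-0.05  4.98  0.26] width 0.0867 F [0.4 0.8 0.2] j [ 0.14  0.2  -0.27  1.5   0.06  1.44 -1.71]
```

```bash
python3 -m crank '[[-0.07,0.294,0.908,0,0,0,87],[-0.07,0.294,0.908,0,0,0,87],[-0.07,0.294,0.908,0,0,0,87],[-0.07,0.294,0.908,0,0,0,87],[-0.07,0.294,0.908,0,0,0,87],[-0.07,0.294,0.908,0,0,0,87],[-0.07,0.294,0.908,0,0,0,87],[-0.07,0.294,0.908,0,0,0,87],[-0.07,0.294,0.908,0,0,0,87],[-0.07,0.294,0.908,0,0,0,87],[0,0,0,-0.01,0.996,0.05,80],[0,0,0,-0.01,0.996,0.05,80],[0,0,0,-0.01,0.996,0.05,80],[0,0,0,-0.01,0.996,0.05,80],[0,0,0,-0.01,0.996,0.05,80],[0,0,0,0,0,0,80],[0,0,0,0,0,0,80]]'
python3 -c "
from plan import *
plan(pick(3,.0),RACK)"
```

```text
t: 5.2
tcp_pos: [0.5325, -0.0774, 0.1248]
orientation: [3.063, -0.038, 0.674]
ft_force: [0.5, 0.3, -0.0]
width: 0.0799
finger_force: 0.0
target [ 0.5659 -0.0781  0.0518] dist mm [ 33.4  -0.7 -72.9] 
 shift units in current tool axes [-0.01 -0.    3.21]  in target axes [-0.02 -0.    3.21]  turn units [ 0.    0.02 -0.  ] width 0.0799 F [ 0.5  0.3 -0. ] j [ 0.31  0.13 -0.26  2.26  0.06  0.33 -1.59]
```

```bash
python3 -m crank '[[0,0,0.7,0,0,0,80],[0,0,0.7,0,0,0,80],[0,0,0.7,0,0,0,80],[0,0,0.5,0,0,0,80],[0,0,0.3,0,0,0,80],[0,0,0.3,0,0,0,80],[0,0,0,0,0,0,80]]'
python3 -c "
from plan import *
plan(pick(3,.0),RACK)"
python3 -m crank '[[0,0,0,0,0,0,40],[0,0,0,0,0,0,40],[0,0,0,0,0,0,40],[0,0,0,0,0,0,40],[0,0,0,0,0,0,40],[0,0,0,0,0,0,40],[0,0,0,0,0,0,40]]'
```

```text
t: 5.9
tcp_pos: [0.5663, -0.0769, 0.0512]
orientation: [3.063, -0.036, 0.675]
ft_force: [-0.6, 0.6, -1.0]
width: 0.0797
finger_force: 0.0
target [ 0.5659 -0.0781  0.0518] dist mm [-0.4 -1.3  0.7] 
 shift units in current tool axes [-0.    0.05 -0.03]  in target axes [-0.    0.05 -0.03]  turn units [-0.01  0.01  0.01] width 0.0797 F [-0.6  0.6 -1. ] j [ 0.19  0.31 -0.14  2.26  0.21  0.14 -1.74]
t: 6.6
tcp_pos: [0.5662, -0.0769, 0.0519]
orientation: [3.063, -0.036, 0.677]
ft_force: [-1.0, -1.0, -0.3]
width: 0.0399
finger_force: 0.0
```

The fingers closed to 40 mm with no force on the pads, so I look before doing anything else.

```bash
python3 - <<'E'
from h import *
d=cam('side'); np.savez('side1.npz',**d); a=d['image'][180:400,230:450]; w=cam('wrist'); np.savez('w2.npz',**w)
im=np.hstack([cv2.resize(a,(440,440),interpolation=cv2.INTER_CUBIC),cv2.resize(w['image'],(360,440))[:, :]]); cv2.imwrite('pics/chk.png',im[...,::-1]); s=arm.observe(); print(s['width'],s['finger_force'],s['tcp_pos'])
E
```

```text
0.039879709914039704 0.0 [ 0.56612426 -0.07689976  0.05183294]
```

View pics/chk.png

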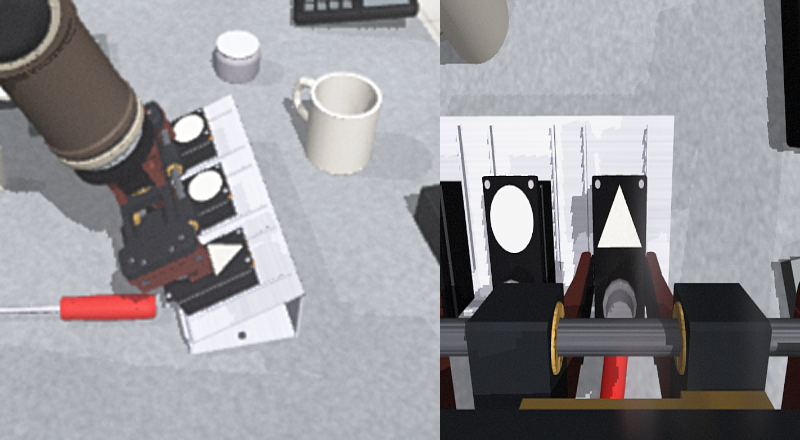

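The crop shows the closed fingers straddling the module, with the tips around (590,255) and (655,255) in the right half. I check numerically where the pads and module are.

```bash
python3 - <<'E'
from plan import *
d=dict(np.load('w2.npz')); c=cloud(d); o=BEZ[3]-n*.0362; F=np.c_[ex,np.cross(n,ex),n]
q=(c-o)@F*1000
s=arm.observe(); print('tcp local mm',((s['tcp_pos']-o)@F*1000).round(1),'px',proj(d,s['tcp_pos']))
B=q[(abs(q[...,2]-36)<3)&(abs(q[...,0])<60)&(abs(q[...,1])<40)]; r=cv2.minAreaRect(B[:,:2].astype(np.float32)); print('bezel now',r)
im=d['image'].astype(int); red=(im[...,0]>im[...,1]+25)&(im[...,0]>30)
for sgn in(1,-1):
    m=red&(q[...,1]*sgn>10)&(abs(q[...,1])<60)&(q[...,2]>-5)&(q[...,2]<120)&(abs(q[...,0])<60)
    P=q[m]; print('finger',sgn,len(P),'x',np.percentile(P[:,0],[2,98]).round(1),'y',np.percentile(P[:,1]*sgn,[2,98]).round(1),'z',np.percentile(P[:,2],[1,50,99]).round(1))
E
```

```text
tcp local mm [ 0.1  1.2 14.4] px (np.float64(317.93758111433766), np.float64(270.32484670480204))
bezel now ((5.551612854003906, 0.6189308166503906), (80.27098083496094, 46.21630859375), 0.18494760990142822)
finger 1 1589 x [10.3 11.5] y [23.1 31.9] z [ 52.2  92.3 113.8]
finger -1 645 x [10.3 11.6] y [20.  28.9] z [ 33.   97.5 108.8]
```

```bash
python3 - <<'E'
from plan import *
d=dict(np.load('w2.npz')); c=cloud(d); o=BEZ[3]-n*.0362; F=np.c_[ex,np.cross(n,ex),n]
q=(c-o)@F*1000
a=d['image'][230:400,210:430]; cv2.imwrite('pics/w2c.png',cv2.resize(a,None,fx=3.5,fy=3.5,interpolation=cv2.INTER_CUBIC)[...,::-1])
for v in (265,280,295,310): print(v,[(u,*q[v,u].round(0).astype(int)) for u in range(245,400,8)])
E
```

```text
265 [(245, np.int64(-2), np.int64(44), np.int64(-1)), (253, np.int64(-2), np.int64(39), np.int64(-1)), (261, np.int64(0), np.int64(34), np.int64(4)), (269, np.int64(-1), np.int64(30), np.int64(1)), (277, np.int64(10), np.int64(21), np.int64(36)), (285, np.int64(10), np.int64(17), np.int64(37)), (293, np.int64(11), np.int64(13), np.int64(37)), (301, np.int64(11), np.int64(9), np.int64(37)), (309, np.int64(10), np.int64(6), np.int64(37)), (317, np.int64(10), np.int64(2), np.int64(36)), (325, np.int64(10), np.int64(-2), np.int64(36)), (333, np.int64(10), np.int64(-6), np.int64(36)), (341, np.int64(10), np.int64(-10), np.int64(36)), (349, np.int64(10), np.int64(-14), np.int64(37)), (357, np.int64(10), np.int64(-18), np.int64(36)), (365, np.int64(10), np.int64(-22), np.int64(34)), (373, np.int64(-1), np.int64(-31), np.int64(0)), (381, np.int64(-2), np.int64(-36), np.int64(0)), (389, np.int64(-1), np.int64(-40), np.int64(1)), (397, np.int64(-1), np.int64(-45), np.int64(0))]
280 [(245, np.int64(-11), np.int64(44), np.int64(0)), (253, np.int64(11), np.int64(29), np.int64(59)), (261, np.int64
[... 2146 characters left out ...]
5)), (293, np.int64(-14), np.int64(14), np.int64(35)), (301, np.int64(-14), np.int64(10), np.int64(36)), (309, np.int64(-8), np.int64(5), np.int64(48)), (317, np.int64(-7), np.int64(2), np.int64(51)), (325, np.int64(-8), np.int64(-2), np.int64(49)), (333, np.int64(-8), np.int64(-6), np.int64(48)), (341, np.int64(-14), np.int64(-10), np.int64(36)), (349, np.int64(-14), np.int64(-14), np.int64(36)), (357, np.int64(-14), np.int64(-18), np.int64(35)), (365, np.int64(-1), np.int64(-18), np.int64(64)), (373, np.int64(9), np.int64(-18), np.int64(86)), (381, np.int64(11), np.int64(-21), np.int64(89)), (389, np.int64(11), np.int64(-23), np.int64(90)), (397, np.int64(11), np.int64(-26), np.int64(90))]
```

View pics/w2c.png

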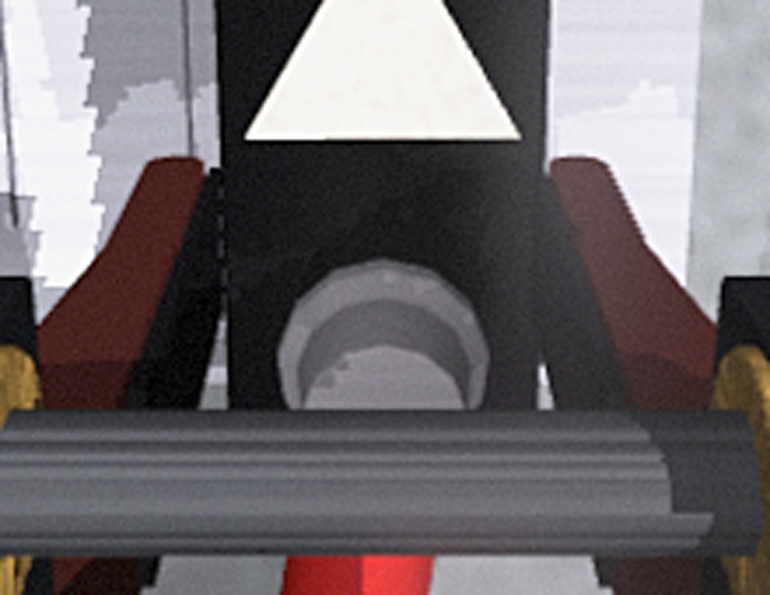

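```bash
python3 - <<'E'
from plan import *
d=dict(np.load('w1.npz')); c=cloud(d)
for v in (276,280,284,290,300): print(v,[(u,*(c[v,u]*1000).round(0).astype(int)) for u in (208,212,216,220,420,424,428)])
w=dict(np.load('w2.npz')); 
for nm,x,p in (('w1',d,np.array([.5499,-.0029,.3512])),('w2',w,arm.observe()['tcp_pos'])):
    C=np.linalg.inv(x['camera_from_world'])[:3,3]; print(nm,'cam',C.round(4),'tcp px',proj(x,p))
s=arm.observe(); Rc=R.from_rotvec(s['orientation']).as_matrix(); C=np.linalg.inv(w['camera_from_world'])[:3,3]; print('cam in tool',Rc.T@(C-s['tcp_pos']))
# tips seen in side view
D=dict(np.load('side1.npz')); print('side tcp px',proj(D,s['tcp_pos']))
E
```

```text
276 [(208, np.int64(561), np.int64(46), np.int64(391)), (212, np.int64(561), np.int64(44), np.int64(392)), (216, np.int64(423), np.int64(150), np.int64(0)), (220, np.int64(423), np.int64(144), np.int64(0)), (420, np.int64(423), np.int64(-158), np.int64(1)), (424, np.int64(561), np.int64(-49), np.int64(391)), (428, np.int64(561), np.int64(-51), np.int64(391))]
280 [(208, np.int64(561), np.int64(44), np.int64(396)), (212, np.int64(561), np.int64(43), np.int64(395)), (216, np.int64(559), np.int64(42), np.int64(392)), (220, np.int64(559), np.int64(41), np.int64(390)), (420, np.int64(416), np.int64(-159), np.int64(0)), (424, np.int64(560), np.int64(-48), np.int64(395)), (428, np.int64(561), np.int64(-50), np.int64(396))]
284 [(208, np.int64(561), np.int64(43), np.int64(401)), (212, np.int64(559), np.int64(43), np.int64(396)), (216, np.int64(559), np.int64(41), np.int64(394)), (220, np.int64(557), np.int64(41), np.int64(390)), (420, np.int64(559), np.int64(-46), np.int64(396)), (424, np.int64(560), np.int64(-47), np.int64(398)), (428, np.int64(561), np.int64(-48), np.int64(400))]
290 [(208
[... 354 characters left out ...]
]
300 [(208, np.int64(557), np.int64(41), np.int64(408)), (212, np.int64(555), np.int64(41), np.int64(404)), (216, np.int64(552), np.int64(41), np.int64(397)), (220, np.int64(549), np.int64(41), np.int64(390)), (420, np.int64(553), np.int64(-46), np.int64(399)), (424, np.int64(555), np.int64(-46), np.int64(404)), (428, np.int64(557), np.int64(-46), np.int64(410))]
w1 cam [ 0.6173 -0.0021  0.5505] tcp px (np.float64(318.2132630282174), np.float64(270.60750274235784))
w2 cam [ 0.5431 -0.0757  0.2611] tcp px (np.float64(317.93758111433766), np.float64(270.32484670480204))
cam in tool [ 0.06718717 -0.00072094 -0.19953991]
side tcp px (np.float64(335.4912859707877), np.float64(316.7594052096189))
```

The depth data shows the fingers really end about 39 mm short of the reported TCP. In w1 the tip faces are at z = 0.390 while the reported TCP is at 0.351, and in w2 the tips are about 52 mm above the deck. So the fingers closed in the air above the bezel and nothing moved. I'll plan with the measured tip. Joint 6 is also near its limit, so I'll pick with a 13° tilt and place with the complementary tilt.

```bash
cat >> plan.py <<'E'
TIP=.0388   # measured: finger ends lie this far behind the reported TCP
GH=.0165    # tip height above module underside at the grasp
TA=12.      # turn (deg) from RACK orientation about tool y, towards vertical
RP=RACK@R.from_euler('y',-TA,degrees=True).as_matrix()
def pickT(i,back=0): return BEZ[i]-n*(.0362-GH)+RP[:,2]*(TIP-back)
E
python3 -m crank '[[0,0,-0.8,0,0,0,80],[0,0,-0.8,0,0,0,80],[0,0,-0.4,0,-0.8,0,80],[0,0,0,0,-0.8,0,80],[0,0,0,0,-0.8,0,80],[0,0,0,0,0,0,80]]'
python3 - <<'E'
from plan import *
plan(pickT(3,.0),RP)
d=dict(np.load('w1.npz')); c=cloud(d); print('body z (tip .390):',c[370,300],c[350,30],c[320,30],c[440,300],c[470,100])
E
```

```text
t: 7.3
tcp_pos: [0.5475, -0.0763, 0.0981]
orientation: [3.119, -0.036, 0.355]
ft_force: [0.2, -0.4, 0.5]
width: 0.0798
finger_force: 0.0
target [ 0.5738 -0.0783  0.0158] dist mm [ 26.3  -2.  -82.3] 
 shift units in current tool axes [0.29 0.06 3.44]  in target axes [0.29 0.05 3.44]  turn units [-0.01 -0.02  0.02] width 0.0798 F [ 0.2 -0.4  0.5] j [ 0.28  0.27 -0.26  2.07  0.12  0.58 -1.65]
body z (tip .390): [0.57553949 0.00112871 0.48581264] [0.58335856 0.04658006 0.49179852] [0.58326124 0.055006   0.48013005] [0.56811062 0.00083271 0.49524961] [0.5727502  0.02848258 0.50601486]
```

```bash
python3 -m crank '[[0.145,0.025,0.6,0,0,0,80],[0.145,0.025,0.6,0,0,0,80],[0,0,0.6,0,0,0,80],[0,0,0.6,0,0,0,80],[0,0,0.4,0,0,0,80],[0,0,0.3,0,0,0,80],[0,0,0.2,0,0,0,80],[0,0,0.14,0,0,0,80],[0,0,0,0,0,0,80]]'
python3 -c "
from plan import *
plan(pickT(3,.0),RP)"
python3 -m crank '[[0,0,0,0,0,0,30],[0,0,0,0,0,0,30],[0,0,0,0,0,0,30],[0,0,0,0,0,0,30],[0,0,0,0,0,0,30],[0,0,0,0,0,0,30],[0,0,0,0,0,0,30]]'
```

```text
t: 8.2
tcp_pos: [0.5713, -0.0782, 0.0148]
orientation: [3.119, -0.036, 0.353]
ft_force: [0.4, -0.3, 0.2]
width: 0.0799
finger_force: 0.0
target [ 0.5738 -0.0783  0.0158] dist mm [ 2.5 -0.1  1. ] 
 shift units in current tool axes [ 0.1   0.   -0.02]  in target axes [ 0.1   0.   -0.02]  turn units [-0.01  0.    0.02] width 0.0799 F [ 0.4 -0.3  0.2] j [ 0.22  0.44 -0.2   2.08  0.2   0.41 -1.72]
t: 8.9
tcp_pos: [0.5714, -0.0783, 0.0151]
orientation: [3.119, -0.036, 0.353]
ft_force: [-0.6, -0.1, 2.4]
width: 0.0459
finger_force: 30.0
```

```bash
cat >> plan.py <<'E'
import json
def yR(a): return R.from_euler('z',a,degrees=True).as_matrix()
FM=np.c_[ex,np.cross(n,ex),n]
def grabbed(i):
    s=arm.observe(); Rc=R.from_rotvec(s['orientation']).as_matrix(); o=BEZ[i]-n*.0362
    json.dump([(Rc.T@(o-s['tcp_pos'])).tolist(),(Rc.T@FM).tolist()],open('rel.json','w'))
    print('tip in module mm',(FM.T@(s['tcp_pos']-Rc[:,2]*TIP-o)*1e3).round(1))
NEST={'rej':((.5056,-.3197),6.92),'h0':((.4720,.3401),-3.36),'h1':((.4670,.2543),-3.36)}
def place(k,h):
    (x,y),a=NEST[k]; p,Q=map(np.array,json.load(open('rel.json'))); Rt=yR(a)@Q.T
    plan(np.array([x,y,.005+h])-Rt@p,Rt)
E
python3 -c "
from plan import *
grabbed(3)"
python3 -m crank '[[0,0,-0.3,0,0,0,30],[0,0,-0.6,0,0,0,30],[0,0,-0.8,0,0,0,30],[0,0,-0.8,0,0,0,30],[0,0,-0.8,0,0,0,30],[0,0,-0.8,0,0,0,30],[0,0,-0.5,0,0,0,30],[0,0,0,0,0,0,30]]'
python3 -c "
from plan import *
place('rej',.06)"
```

```text
tip in module mm [-2.4 -0.1 16.9]
t: 9.7
tcp_pos: [0.5463, -0.0779, 0.1288]
orientation: [3.118, -0.037, 0.357]
ft_force: [0.6, -0.5, -1.8]
width: 0.0454
finger_force: 30.0
target [ 0.4952 -0.321   0.0439] dist mm [ -51.1 -243.1  -84.9] 
 shift units in current tool axes [-2.53  9.77  2.9 ]  in target axes [-2.44  9.4   3.98]  turn units [ 0.03 -5.   -1.68] width 0.0454 F [ 0.6 -0.5 -1.8] j [ 0.3   0.23 -0.28  2.04  0.1   0.66 -1.63]
```

```bash
python3 -m crank '[[0,0,0,0.006,-1,-0.336,30],[0,0,0,0.006,-1,-0.336,30],[0,0,0,0.006,-1,-0.336,30],[0,0,0,0.006,-1,-0.336,30],[0,0,0,0.006,-1,-0.336,30],[-0.244,0.94,0.1,0,0,0,30],[-0.244,0.94,0.1,0,0,0,30],[-0.244,0.94,0.1,0,0,0,30],[-0.244,0.94,0.1,0,0,0,30],[-0.244,0.94,0.1,0,0,0,30],[-0.244,0.94,0.1,0,0,0,30],[-0.244,0.94,0.1,0,0,0,30],[-0.244,0.94,0.1,0,0,0,30],[-0.244,0.94,0.1,0,0,0,30],[-0.244,0.94,0.1,0,0,0,30],[0,0,0,0,0,0,30],[0,0,0,0,0,0,30]]'
python3 - <<'E'
from plan import *
place('rej',.03)
d=cam('wrist'); np.savez('w3.npz',**d); c=cloud(d)
P=c.reshape(-1,3); s=arm.observe(); p,Q=map(np.array,json.load(open('rel.json'))); Rc=R.from_rotvec(s['orientation']).as_matrix()
M=Rc@Q; o=s['tcp_pos']+Rc@p; q=(P-o)@M; B=q[(abs(q[:,2]-.036)<.004)&(abs(q[:,0])<.06)&(abs(q[:,1])<.04)]
print('module tilt z',M[:,2].round(3),len(B),'xrange',np.percentile(B[:,0],[1,99]),'y',np.percentile(B[:,1],[2,98]))
b=B[B[:,0]>-.005]; A=np.linalg.lstsq(np.c_[b[:,:2],np.ones(len(b))],b[:,2],rcond=None)[0]; print('slope vs expected',A.round(4))
E
```

```text
t: 11.4
tcp_pos: [0.5094, -0.3188, 0.1135]
orientation: [3.108, 0.189, -0.333]
ft_force: [-0.3, 0.7, -2.4]
width: 0.0461
finger_force: 30.0
target [ 0.4952 -0.321   0.0139] dist mm [-14.2  -2.2 -99.6] 
 shift units in current tool axes [0.28 0.03 4.02]  in target axes [0.27 0.02 4.02]  turn units [-0.03  0.04 -0.  ] width 0.0461 F [-0.3  0.7 -2.4] j [ 0.53  0.56 -0.18  1.56  0.2   1.23 -1.17]
module tilt z [ 0.003 -0.002  1.   ] 17189 xrange [-0.0431509   0.04503245] y [-0.02316235  0.0224112 ]
slope vs expected [-0.01    0.0003  0.0355]
```

```bash
python3 -m crank '[[0.055,0.005,0.8,0,0,0,30],[0.055,0.005,0.8,0,0,0,30],[0.055,0.005,0.8,0,0,0,30],[0.055,0.005,0.8,0,0,0,30],[0.055,0,0.5,0,0,0,30],[0,0,0.3,0,0,0,30],[0,0,0,0,0,0,30]]'
python3 -c "
from plan import *
place('rej',.0)"
```

```text
t: 12.15
tcp_pos: [0.4954, -0.3201, 0.015]
orientation: [3.108, 0.192, -0.332]
ft_force: [-0.6, -0.1, -3.2]
width: 0.0461
finger_force: 30.0
target [ 0.4952 -0.321  -0.0161] dist mm [ -0.2  -0.9 -31. ] 
 shift units in current tool axes [0.25 0.04 1.22]  in target axes [0.24 0.03 1.22]  turn units [-0.02  0.04  0.02] width 0.0461 F [-0.6 -0.1 -3.2] j [ 0.53  0.66 -0.17  1.66  0.24  1.04 -1.2 ]
```

```bash
python3 -m crank '[[0.05,0.01,0.24,0,0,0,30],[0.05,0.01,0.24,0,0,0,30],[0.05,0.01,0.24,0,0,0,30],[0.04,0,0.2,0,0,0,30],[0.03,0,0.15,0,0,0,30],[0.01,0,0.06,0,0,0,30],[0,0,0,0,0,0,30]]'
python3 -c "
from plan import *
place('rej',.0)"
```

```text
t: 12.85
tcp_pos: [0.4954, -0.3215, -0.0133]
orientation: [3.108, 0.191, -0.331]
ft_force: [-0.2, -0.6, -2.6]
width: 0.0457
finger_force: 30.0
target [ 0.4952 -0.321  -0.0161] dist mm [-0.2  0.5 -2.8] 
 shift units in current tool axes [ 0.02 -0.02  0.11]  in target axes [ 0.02 -0.02  0.11]  turn units [-0.01  0.03  0.01] width 0.0457 F [-0.2 -0.6 -2.6] j [ 0.53  0.69 -0.16  1.67  0.25  0.99 -1.21]
```

```bash
python3 -m crank '[[0.01,0,0.03,0,0,0,30],[0.01,0,0.03,0,0,0,30],[0.01,0,0.03,0,0,0,30],[0,0,0,0,0,0,30]]'
python3 -m crank '[[0.0,0,0.02,0,0,0,30],[0,0,0.02,0,0,0,30],[0,0,0,0,0,0,30]]'
```

```text
t: 13.25
tcp_pos: [0.4958, -0.3216, -0.0154]
orientation: [3.107, 0.19, -0.33]
ft_force: [0.2, -0.2, -1.4]
width: 0.0455
finger_force: 30.0
t: 13.55
tcp_pos: [0.4958, -0.3216, -0.0155]
orientation: [3.107, 0.19, -0.33]
ft_force: [-1.0, 1.2, 6.1]
width: 0.0458
finger_force: 30.0
```

```bash
python3 -m crank '[[0,0,0,0,0,0,75],[0,0,0,0,0,0,75],[0,0,0,0,0,0,75],[0,0,0,0,0,0,75],[0,0,0,0,0,0,75],[0,0,-0.3,0,0,0,80],[0,0,-0.8,0,0,0,80],[0,0,-0.9,0,0,0,80],[0,0,-0.9,0,0,0,80],[0,0,-0.9,0,0,0,80],[0,0,-0.9,0,0,0,80],[0,0,-0.9,0,0,0,80],[0,0,0,0,0,0,80]]'
python3 - <<'E'
from plan import *
plan(pickT(2,.09),RP)
d=cam('wrist'); np.savez('w4.npz',**d); c=cloud(d); P=c.reshape(-1,3)
(x,y),a=NEST['rej']; q=(P-[x,y,.005])@yR(a); B=q[(abs(q[:,2]-.036)<.005)&(abs(q[:,0])<.06)&(abs(q[:,1])<.04)]
r=cv2.minAreaRect((B[:,:2]*1000).astype(np.float32)); print(r,np.median(B[:,2]))
A=np.linalg.lstsq(np.c_[B[:,:2],np.ones(len(B))],B[:,2],rcond=None)[0]; print('slope',A.round(4))
E
```

```text
t: 14.85
tcp_pos: [0.5274, -0.3187, 0.1241]
orientation: [3.106, 0.191, -0.322]
ft_force: [-0.2, -1.0, 0.1]
width: 0.0804
finger_force: 0.0
target [0.5555 0.0134 0.1033] dist mm [ 28.1 332.1 -20.7] 
 shift units in current tool axes [  2.85 -13.05   0.24]  in target axes [  0.59 -13.31   0.99]  turn units [-0.01  4.94  1.7 ] width 0.0804 F [-0.2 -1.   0.1] j [ 0.52  0.57 -0.18  1.51  0.2   1.26 -1.17]
((0.7855415344238281, -0.2640094757080078), (91.89244842529297, 46.168617248535156), 0.004752678796648979) 0.03607456733835601
slope [ 0.0008 -0.001   0.0361]
```

```bash
python3 -m crank '[[0,0,0,0,0.99,0.34,80],[0,0,0,0,0.99,0.34,80],[0,0,0,0,0.99,0.34,80],[0,0,0,0,0.99,0.34,80],[0,0,0,0,0.99,0.34,80],[0.042,-0.951,0.07,0,0,0,80],[0.042,-0.951,0.07,0,0,0,80],[0.042,-0.951,0.07,0,0,0,80],[0.042,-0.951,0.07,0,0,0,80],[0.042,-0.951,0.07,0,0,0,80],[0.042,-0.951,0.07,0,0,0,80],[0.042,-0.951,0.07,0,0,0,80],[0.042,-0.951,0.07,0,0,0,80],[0.042,-0.951,0.07,0,0,0,80],[0.042,-0.951,0.07,0,0,0,80],[0.042,-0.951,0.07,0,0,0,80],[0.042,-0.951,0.07,0,0,0,80],[0.042,-0.951,0.07,0,0,0,80],[0.042,-0.951,0.07,0,0,0,80],[0,0,0,0,0,0,76]]'
python3 -c "
from plan import *
plan(pickT(2,.0),RP)"
```

```text
t: 16.9
tcp_pos: [0.5521, 0.0176, 0.0998]
orientation: [-3.121, 0.032, -0.344]
ft_force: [0.4, -0.7, 0.4]
width: 0.0767
finger_force: 0.0
target [0.5756 0.0129 0.0156] dist mm [ 23.5  -4.7 -84.2] 
 shift units in current tool axes [0.19 0.18 3.49]  in target axes [0.17 0.16 3.49]  turn units [-0.05  0.07  0.04] width 0.0767 F [ 0.4 -0.7  0.4] j [ 0.11  0.28 -0.3   2.06  0.21  0.61 -1.91]
```

```bash
python3 -m crank '[[0.09,0.09,0.6,-0.05,0.07,0.04,72],[0.09,0.08,0.6,0,0,0,72],[0,0,0.6,0,0,0,72],[0,0,0.6,0,0,0,72],[0,0,0.4,0,0,0,72],[0,0,0.3,0,0,0,72],[0,0,0.2,0,0,0,72],[0,0,0.18,0,0,0,72],[0,0,0,0,0,0,72]]'
python3 -c "
from plan import *
plan(pickT(2,.0),RP)"
python3 -m crank '[[0,0,0,0,0,0,30],[0,0,0,0,0,0,30],[0,0,0,0,0,0,30],[0,0,0,0,0,0,30],[0,0,0,0,0,0,30],[0,0,0,0,0,0,30]]'
python3 -c "
from plan import *
grabbed(2)"
python3 -m crank '[[0,0,-0.3,0,0,0,30],[0,0,-0.6,0,0,0,30],[0,0,-0.8,0,0,0,30],[0,0,-0.8,0,0,0,30],[0,0,-0.8,0,0,0,30],[0,0,-0.8,0,0,0,30],[0,0,-0.7,0,0,0,30],[0,0,0,0,0,0,30]]'
python3 -c "
from plan import *
place('h0',.07)"
```

```text
t: 17.8
tcp_pos: [0.5764, 0.0091, 0.0166]
orientation: [3.117, -0.046, 0.354]
ft_force: [-0.1, -0.6, 0.4]
width: 0.072
finger_force: 0.0
target [0.5756 0.0129 0.0156] dist mm [-0.9  3.8 -0.9] 
 shift units in current tool axes [-0.05 -0.15  0.03]  in target axes [-0.05 -0.15  0.03]  turn units [ 0.02 -0.01 -0.05] width 0.072 F [-0.1 -0.6  0.4] j [ 0.05  0.44 -0.22  2.08  0.31  0.43 -2.01]
t: 18.4
tcp_pos: [0.5766, 0.0094, 0.0172]
orientation: [3.117, -0.045, 0.355]
ft_force: [-1.9, 1.7, 4.8]
width: 0.046
finger_force: 29.9
tip in module mm [ 1.6 -3.4 17.5]
t: 19.2
tcp_pos: [0.5503, 0.0096, 0.1361]
orientation: [3.116, -0.047, 0.36]
ft_force: [-0.2, 0.3, -2.9]
width: 0.0458
finger_force: 29.9
target [0.4654 0.3371 0.0545] dist mm [-84.9 327.5 -81.6] 
 shift units in current tool axes [ -4.43 -12.99   2.3 ]  in target axes [ -3.45 -12.87   4.03]  turn units [-0.02 -5.02  0.37] width 0.0458 F [-0.2  0.3 -2.9] j [ 0.14  0.22 -0.31  2.03  0.18  0.68 -1.88]
```

```bash
python3 -m crank '[[0,0,0,0,-1,0.074,30],[0,0,0,0,-1,0.074,30],[0,0,0,0,-1,0.074,30],[0,0,0,0,-1,0.074,30],[0,0,0,0,-1,0.074,30],[-0.246,-0.919,0.1,0,0,0,30],[-0.246,-0.919,0.1,0,0,0,30],[-0.246,-0.919,0.1,0,0,0,30],[-0.246,-0.919,0.1,0,0,0,30],[-0.246,-0.919,0.1,0,0,0,30],[-0.246,-0.919,0.1,0,0,0,30],[-0.246,-0.919,0.1,0,0,0,30],[-0.246,-0.919,0.1,0,0,0,30],[-0.246,-0.919,0.1,0,0,0,30],[-0.246,-0.919,0.1,0,0,0,30],[-0.246,-0.919,0.1,0,0,0,30],[-0.246,-0.919,0.1,0,0,0,30],[-0.246,-0.919,0.1,0,0,0,30],[-0.246,-0.919,0.1,0,0,0,30],[0,0,0,0,0,0,30]]'
python3 -m crank '[[0,0,0,0,0,0,30],[0,0,0,0,0,0,30],[0,0,0,0,0,0,30]]'
cat >> plan.py <<'E'
def inhand(fn):
    d=cam('wrist'); np.savez(fn,**d); P=cloud(d).reshape(-1,3); s=arm.observe(); p,Q=map(np.array,json.load(open('rel.json'))); Rc=R.from_rotvec(s['orientation']).as_matrix()
    M=Rc@Q; o=s['tcp_pos']+Rc@p; q=(P-o)@M; B=q[(abs(q[:,2]-.036)<.006)&(abs(q[:,0])<.06)&(abs(q[:,1])<.032)]
    b=B[B[:,0]>0]; print('x',np.percentile(b[:,0],99.5).round(4),'(.046) y',np.percentile(b[:,1],[1,99]).round(4),'mid',b[:,1][b[:,0]>.015].mean().round(4),'z',np.median(b[:,2]).round(4))
    A=np.linalg.lstsq(np.c_[b[:,:2],np.ones(len(b))],b[:,2],rcond=None)[0]; r=cv2.minAreaRect((b[:,:2]*1000).astype(np.float32)); print('slope',A.round(3),'rect',np.round(r[0],1),np.round(r[1],1),round(r[2],1))
E
python3 -c "
from plan import *
inhand('w5.npz'); place('h0',.05)"
```

```text
t: 21.2
tcp_pos: [0.4757, 0.3402, 0.1159]
orientation: [-3.116, 0.089, 0.331]
ft_force: [-0.5, 1.1, -1.6]
width: 0.046
finger_force: 29.9
t: 21.5
tcp_pos: [0.4786, 0.3352, 0.1169]
orientation: [-3.118, 0.099, 0.328]
ft_force: [-0.1, -1.3, -3.1]
width: 0.0457
finger_force: 29.9
x 0.0453 (.046) y [-0.028   0.0246] mid -0.0031 z 0.0357
slope [-0.013 -0.     0.036] rect [22.9 -1.6] [60.7 45.9] 90.0
target [0.4654 0.3371 0.0345] dist mm [-13.2   1.6 -82.6] 
 shift units in current tool axes [ 0.17 -0.03  3.34]  in target axes [ 0.16 -0.04  3.34]  turn units [-0.02  0.02 -0.01] width 0.0457 F [-0.1  0.5 -2.8] j [-0.34  0.56 -0.39  1.59  0.06  1.19 -2.35]
```

```bash
python3 -c "
from plan import *
p,Q=map(np.array,json.load(open('rel.json'))); print(p); p=p+Q@[0,-.0032,0]; print(p); json.dump([p.tolist(),Q.tolist()],open('rel.json','w'))
place('h0',.03)"
```

```text
[ 0.00200989 -0.00338586 -0.02139534]
[ 0.00202247 -0.00018589 -0.02139042]
target [0.4656 0.3403 0.0145] dist mm [ -13.     4.8 -102.6] 
 shift units in current tool axes [ 0.33 -0.16  4.13]  in target axes [ 0.33 -0.17  4.13]  turn units [-0.02  0.02 -0.01] width 0.0457 F [-0.1  0.5 -2.8] j [-0.34  0.56 -0.39  1.59  0.06  1.19 -2.35]
```

```bash
python3 -m crank '[[0.07,-0.04,0.8,0,0,0,30],[0.07,-0.04,0.8,0,0,0,30],[0.07,-0.04,0.8,0,0,0,30],[0.07,-0.04,0.8,0,0,0,30],[0.05,0,0.6,0,0,0,30],[0,0,0.33,0,0,0,30],[0,0,0,0,0,0,30],[0,0,0,0,0,0,30],[0,0,0,0,0,0,30]]'
python3 -c "
from plan import *
place('h0',.0)"
```

```text
t: 22.45
tcp_pos: [0.4656, 0.3418, 0.0156]
orientation: [-3.116, 0.096, 0.325]
ft_force: [0.2, 0.7, -2.8]
width: 0.046
finger_force: 29.9
target [ 0.4656  0.3403 -0.0155] dist mm [ -0.   -1.5 -31.1] 
 shift units in current tool axes [0.26 0.06 1.22]  in target axes [0.26 0.06 1.22]  turn units [-0.03  0.01  0.01] width 0.046 F [ 0.2  0.7 -2.8] j [-0.37  0.66 -0.37  1.68  0.1   0.99 -2.38]
```

```bash
python3 -m crank '[[0.05,0.02,0.24,0,0,0,30],[0.05,0.02,0.24,0,0,0,30],[0.05,0.01,0.24,0,0,0,30],[0.04,0,0.2,0,0,0,30],[0.03,0,0.15,0,0,0,30],[0.01,0,0.06,0,0,0,30],[0,0,0,0,0,0,30],[0.01,0,0.03,0,0,0,30],[0,0,0,0,0,0,30]]'
python3 -c "
from plan import *
place('h0',.0)"
python3 -m crank '[[0.01,0,0.03,0,0,0,30],[0,0,0.02,0,0,0,30],[0,0,0,0,0,0,30]]'
```

```text
t: 23.35
tcp_pos: [0.4647, 0.3402, -0.0149]
orientation: [-3.117, 0.096, 0.328]
ft_force: [-0.3, -0.4, -2.8]
width: 0.0458
finger_force: 29.9
target [ 0.4656  0.3403 -0.0155] dist mm [ 0.9  0.  -0.6] 
 shift units in current tool axes [ 0.04 -0.    0.02]  in target axes [ 0.04 -0.    0.02]  turn units [-0.02  0.02  0.01] width 0.0458 F [-0.3 -0.4 -2.8] j [-0.37  0.7  -0.37  1.7   0.11  0.94 -2.38]
t: 23.65
tcp_pos: [0.4648, 0.3402, -0.0151]
orientation: [-3.117, 0.096, 0.327]
ft_force: [-0.7, -1.3, 7.3]
width: 0.0457
finger_force: 29.9
```

```bash
python3 -m crank '[[0,0,0,0,0,0,72],[0,0,0,0,0,0,72],[0,0,0,0,0,0,72],[0,0,0,0,0,0,72],[0,0,0,0,0,0,72],[0,0,-0.3,0,0,0,72],[0,0,-0.8,0,0,0,72],[0,0,-0.9,0,0,0,72],[0,0,-0.9,0,0,0,72],[0,0,-0.9,0,0,0,72],[0,0,-0.9,0,0,0,72],[0,0,-0.9,0,0,0,72],[0,0,0,0,0,0,72],[0,0,0,0,0,0,72]]'
cat >> plan.py <<'E'
def innest(k,fn):
    d=cam('wrist'); np.savez(fn,**d); P=cloud(d).reshape(-1,3)
    (x,y),a=NEST[k]; q=(P-[x,y,.005])@yR(a); q=q[(abs(q[:,0])<.06)&(abs(q[:,1])<.04)]; B=q[abs(q[:,2]-.036)<.005]
    r=cv2.minAreaRect((B[:,:2]*1000).astype(np.float32)); print('in nest',np.round(r[0],1),np.round(r[1],1),round(r[2],2),'top',np.median(B[:,2]).round(4))
    A=np.linalg.lstsq(np.c_[B[:,:2],np.ones(len(B))],B[:,2],rcond=None)[0]; print('slope',A.round(4))
    K=q[(q[:,2]>.05)&(q[:,2]<.07)&(abs(q[:,0]+.02)<.02)&(abs(q[:,1])<.02)]
    if len(K): t=np.percentile(K[:,2],90); T=K[K[:,2]>t-.002]; print('knob top h',t.round(4),'world',(yR(a)@T.mean(0)+[x,y,.005]).round(4),len(T))
E
python3 -c "
from plan import *
plan(pickT(1,.09),RP); innest('h0','w6.npz')"
```

```text
t: 25.05
tcp_pos: [0.4938, 0.3385, 0.121]
orientation: [-3.117, 0.096, 0.327]
ft_force: [0.6, -0.3, 0.4]
width: 0.0722
finger_force: 0.0
target [0.5575 0.102  0.1032] dist mm [  63.6 -236.5  -17.8] 
 shift units in current tool axes [3.2  9.28 0.05]  in target axes [2.55 9.39 1.31]  turn units [ 0.    4.97 -0.43] width 0.0722 F [ 0.6 -0.3  0.4] j [-0.34  0.57 -0.38  1.55  0.07  1.21 -2.34]
in nest [-2.   0.1] [46.1 93.4] 88.95 top 0.0361
slope [ 0.0047 -0.002   0.0361]
knob top h 0.0645 world [0.451  0.3419 0.0689] 562
```

```bash
python3 -m crank '[[0,0,0,0,0.994,-0.086,72],[0,0,0,0,0.994,-0.086,72],[0,0,0,0,0.994,-0.086,72],[0,0,0,0,0.994,-0.086,72],[0,0,0,0,0.994,-0.086,72],[0.255,0.939,0.131,0,0,0,72],[0.255,0.939,0.131,0,0,0,72],[0.255,0.939,0.131,0,0,0,72],[0.255,0.939,0.131,0,0,0,72],[0.255,0.939,0.131,0,0,0,72],[0.255,0.939,0.131,0,0,0,72],[0.255,0.939,0.131,0,0,0,72],[0.255,0.939,0.131,0,0,0,72],[0.255,0.939,0.131,0,0,0,72],[0.255,0.939,0.131,0,0,0,72],[0,0,0,0,0,0,72],[0,0,0,0,0,0,72],[0,0,0,0,0,0,72]]'
python3 -c "
from plan import *
plan(pickT(1,.0),RP)"
```

```text
t: 26.9
tcp_pos: [0.5568, 0.1033, 0.1026]
orientation: [3.119, -0.035, 0.35]
ft_force: [-0.4, -0.2, 0.1]
width: 0.0721
finger_force: 0.0
target [0.5776 0.1015 0.0155] dist mm [ 20.8  -1.8 -87.1] 
 shift units in current tool axes [0.04 0.05 3.58]  in target axes [0.03 0.05 3.58]  turn units [-0.    0.02  0.02] width 0.0721 F [-0.4 -0.2  0.1] j [-0.1   0.29 -0.26  2.03  0.26  0.64 -2.13]
```

```bash
python3 -m crank '[[0.04,0.05,0.6,0,0,0,72],[0,0,0.6,0,0,0,72],[0,0,0.6,0,0,0,72],[0,0,0.6,0,0,0,72],[0,0,0.4,0,0,0,72],[0,0,0.3,0,0,0,72],[0,0,0.25,0,0,0,72],[0,0,0.2,0,0,0,72],[0,0,0,0,0,0,72],[0,0,0,0,0,0,72]]'
python3 -c "
from plan import *
plan(pickT(1,.0),RP)"
```

```text
t: 27.9
tcp_pos: [0.5782, 0.1003, 0.017]
orientation: [3.118, -0.038, 0.351]
ft_force: [0.7, 0.3, -0.4]
width: 0.0722
finger_force: 0.0
target [0.5776 0.1015 0.0155] dist mm [-0.7  1.2 -1.5] 
 shift units in current tool axes [-0.04 -0.05  0.05]  in target axes [-0.04 -0.05  0.05]  turn units [0.01 0.01 0.01] width 0.0722 F [ 0.7  0.3 -0.4] j [-0.15  0.45 -0.19  2.05  0.36  0.46 -2.22]
```

```bash
python3 -m crank '[[-0.08,-0.05,0.05,0,0,0,72],[0,0,0,0,0,0,30],[0,0,0,0,0,0,30],[0,0,0,0,0,0,30],[0,0,0,0,0,0,30],[0,0,0,0,0,0,30],[0,0,0,0,0,0,30]]'
python3 -c "
from plan import *
grabbed(1)"
python3 -m crank '[[0,0,-0.3,0,0,0,30],[0,0,-0.6,0,0,0,30],[0,0,-0.8,0,0,0,30],[0,0,-0.8,0,0,0,30],[0,0,-0.8,0,0,0,30],[0,0,-0.8,0,0,0,30],[0,0,-0.7,0,0,0,30],[0,0,0,0,0,0,30],[0,0,0,0,0,0,30]]'
python3 -c "
from plan import *
p,Q=map(np.array,json.load(open('rel.json'))); print(p); p[1]=0; json.dump([p.tolist(),Q.tolist()],open('rel.json','w'))
place('h1',.07)"
```

```text
t: 28.6
tcp_pos: [0.5765, 0.1015, 0.0153]
orientation: [3.118, -0.038, 0.351]
ft_force: [-0.6, -0.7, 2.5]
width: 0.0457
finger_force: 30.0
tip in module mm [-1.   0.1 16.7]
t: 29.5
tcp_pos: [0.5497, 0.1021, 0.1326]
orientation: [3.118, -0.038, 0.352]
ft_force: [-0.2, -1.4, -3.4]
width: 0.0456
finger_force: 30.0
[ 4.46414364e-03  5.03210586e-05 -2.26746186e-02]
target [0.4579 0.2548 0.0538] dist mm [-91.8 152.7 -78.9] 
 shift units in current tool axes [-4.43 -6.02  2.22]  in target axes [-3.27 -5.89  3.92]  turn units [ 0.   -4.99  0.39] width 0.0456 F [-0.2 -1.4 -3.4] j [-0.08  0.24 -0.28  2.01  0.23  0.7  -2.11]
```

```bash
python3 -m crank '[[0,0,0,0,-1,0.08,30],[0,0,0,0,-1,0.08,30],[0,0,0,0,-1,0.08,30],[0,0,0,0,-1,0.08,30],[0,0,0,0,-1,0.08,30],[-0.4,-0.73,0.1,0,0,0,30],[-0.4,-0.73,0.1,0,0,0,30],[-0.4,-0.73,0.1,0,0,0,30],[-0.4,-0.73,0.1,0,0,0,30],[-0.4,-0.73,0.1,0,0,0,30],[-0.4,-0.73,0.1,0,0,0,30],[-0.4,-0.73,0.1,0,0,0,30],[-0.4,-0.73,0.1,0,0,0,30],[0,0,0.5,0,0,0,30],[0,0,0,0,0,0,30],[0,0,0,0,0,0,30],[0,0,0,0,0,0,30],[0,0,0,0,0,0,30]]'
python3 -c "
from plan import *
inhand('w7.npz'); place('h1',.03)"
```

```text
t: 31.3
tcp_pos: [0.4741, 0.2522, 0.1172]
orientation: [-3.117, 0.094, 0.331]
ft_force: [0.3, -0.5, -2.9]
width: 0.0462
finger_force: 30.0
x 0.0461 (.046) y [-0.0271  0.0275] mid 0.0003 z 0.036
slope [-0.01   0.     0.036] rect [23.3  0.3] [46.6 63.4] 0.0
target [0.4579 0.2548 0.0138] dist mm [ -16.1    2.4 -103.5] 
 shift units in current tool axes [ 0.24 -0.06  4.18]  in target axes [ 0.23 -0.06  4.18]  turn units [-0.    0.02 -0.02] width 0.0457 F [-0.2 -0.2 -2.4] j [-0.25  0.48 -0.34  1.7   0.04  1.16 -2.22]
```

```bash
python3 -m crank '[[0.06,-0.03,0.8,0,0,0,30],[0.06,-0.03,0.8,0,0,0,30],[0.06,0,0.8,0,0,0,30],[0.06,0,0.8,0,0,0,30],[0.03,0,0.6,0,0,0,30],[0,0,0.35,0,0,0,30],[0,0,0,0,0,0,30],[0,0,0,0,0,0,30],[0,0,0,0,0,0,30]]'
python3 -c "
from plan import *
place('h1',.0)"
```

```text
t: 32.25
tcp_pos: [0.4591, 0.2556, 0.0151]
orientation: [-3.116, 0.092, 0.33]
ft_force: [-1.0, 0.4, -2.5]
width: 0.0457
finger_force: 30.0
target [ 0.4579  0.2548 -0.0162] dist mm [ -1.2  -0.8 -31.4] 
 shift units in current tool axes [0.22 0.03 1.24]  in target axes [0.22 0.03 1.24]  turn units [-0.01  0.   -0.01] width 0.0457 F [-1.   0.4 -2.5] j [-0.27  0.59 -0.33  1.81  0.07  0.94 -2.24]
```

```bash
python3 -m crank '[[0.05,0.01,0.24,0,0,0,30],[0.05,0.01,0.24,0,0,0,30],[0.05,0.01,0.24,0,0,0,30],[0.04,0,0.2,0,0,0,30],[0.03,0,0.15,0,0,0,30],[0.01,0,0.07,0,0,0,30],[0,0,0,0,0,0,30],[0.01,0,0.03,0,0,0,30],[0,0,0,0,0,0,30]]'
python3 -c "
from plan import *
place('h1',.0)"
python3 -m crank '[[0.01,0,0.03,0,0,0,30],[0,0,0.02,0,0,0,30],[0,0,0,0,0,0,30]]'
```

```text
t: 33.15
tcp_pos: [0.4581, 0.2546, -0.0155]
orientation: [-3.117, 0.092, 0.332]
ft_force: [-0.5, 1.3, -1.9]
width: 0.0458
finger_force: 30.0
target [ 0.4579  0.2548 -0.0162] dist mm [-0.2  0.2 -0.8] 
 shift units in current tool axes [-0.   -0.01  0.03]  in target axes [-0.   -0.01  0.03]  turn units [-0.    0.02 -0.01] width 0.0458 F [-0.5  1.3 -1.9] j [-0.28  0.64 -0.32  1.82  0.09  0.89 -2.25]
t: 33.45
tcp_pos: [0.4583, 0.2547, -0.0161]
orientation: [-3.117, 0.092, 0.331]
ft_force: [-0.8, -1.8, 5.9]
width: 0.0458
finger_force: 30.0
```

Module 1 is on the floor of its pocket. Next I release, retract, go vertical and look at the knobs.

```bash
python3 -m crank '[[0,0,0,0,0,0,72],[0,0,0,0,0,0,72],[0,0,0,0,0,0,72],[0,0,0,0,0,0,72],[0,0,0,0,0,0,72],[0,0,-0.3,0,0,0,72],[0,0,-0.8,0,0,0,72],[0,0,-0.9,0,0,0,72],[0,0,-0.9,0,0,0,72],[0,0,-0.9,0,0,0,72],[0,0,-0.9,0,0,0,72],[0,0,-0.9,0,0,0,72],[0,0,0,0,0.85,0,20],[0,0,0,0,0.85,0,0],[0,0,0,0,0.85,0,0],[0,0,0,0,0,0,0],[0,0,0,0,0,0,0],[0,0,0,0,0,0,0],[0,0,0,0,0,0,0],[0,0,0,0,0,0,0]]'
cat >> plan.py <<'E'
def press(x,y,h): Rt=yawR(-3.36); plan(np.array([x,y,h])+Rt[:,2]*TIP,Rt)
E
python3 -c "
from plan import *
innest('h1','w8.npz'); innest('h0','w8.npz'); press(.447,.255,.08)"
```

```text
t: 35.45
tcp_pos: [0.4878, 0.2526, 0.1196]
orientation: [3.139, -0.094, 0.015]
ft_force: [1.3, -0.0, -0.2]
width: 0.0116
finger_force: 0.0
in nest [0.3 0.1] [46.1 91.4] 89.91 top 0.0362
slope [ 0.0059 -0.0018  0.0361]
knob top h 0.064 world [0.4476 0.2554 0.0683] 599
in nest [ 3.8 -0.2] [46.8 81.3] 88.45 top 0.036
slope [0.0071 0.0073 0.0359]
knob top h 0.0643 world [0.4541 0.3412 0.0687] 422
target [0.447  0.255  0.0412] dist mm [-40.6   2.3 -78.5] 
 shift units in current tool axes [-1.66  0.    3.12]  in target axes [-1.63  0.    3.14]  turn units [ 0.01 -0.11 -0.01] width 0.0034 F [-0.1  0.1  0. ] j [-0.31  0.37 -0.32  1.85  0.15  0.94 -2.34]
```

```bash
python3 -m crank '[[-0.4,0,0,0,-0.11,0,0],[-0.8,0,0.3,0,0,0,0],[-0.43,0,0.8,0,0,0,0],[0,0,0.8,0,0,0,0],[0,0,0.8,0,0,0,0],[0,0,0.3,0,0,0,0],[0,0,0,0,0,0,0],[0,0,0,0,0,0,0],[0,0,0,0,0,0,0]]'
python3 -c "
from plan import *
press(.4472,.2553,.06)"
```

```text
t: 36.45
tcp_pos: [0.4473, 0.2557, 0.0458]
orientation: [-3.14, 0.092, -0.003]
ft_force: [0.2, 0.5, -0.7]
width: 0.0002
finger_force: 0.0
target [0.4472 0.2553 0.0212] dist mm [ -0.1  -0.4 -24.6] 
 shift units in current tool axes [-0.01  0.02  0.98]  in target axes [-0.    0.02  0.98]  turn units [-0.   -0.02 -0.  ] width 0.0002 F [ 0.2  0.5 -0.7] j [-0.36  0.42 -0.32  1.99  0.19  0.76 -2.42]
```

```bash
python3 -m crank '[[0,0,0.3,0,0,0,0],[0,0,0.2,0,0,0,0],[0,0,0.06,0,0,0,0],[0,0,0,0,0,0,0]]'
python3 -m crank '[[0,0,0.02,0,0,0,0],[0,0,0.02,0,0,0,0],[0,0,0.02,0,0,0,0],[0,0,0.02,0,0,0,0],[0,0,0,0,0,0,0]]'
python3 -m crank '[[0,0,0.02,0,0,0,0],[0,0,0.02,0,0,0,0],[0,0,0,0,0,0,0]]'
```

```text
t: 36.85
tcp_pos: [0.4467, 0.2552, 0.0306]
orientation: [3.139, -0.092, 0.001]
ft_force: [-0.3, -0.3, -0.0]
width: 0.0005
finger_force: 0.0
t: 37.35
tcp_pos: [0.4467, 0.2552, 0.0292]
orientation: [3.14, -0.092, 0.001]
ft_force: [-0.6, -1.4, 5.0]
width: 0.0002
finger_force: 2.4
t: 37.65
tcp_pos: [0.4468, 0.2553, 0.0282]
orientation: [3.14, -0.092, 0.001]
ft_force: [-0.8, -1.7, 5.3]
width: 0.0005
finger_force: 2.4
```

```bash
python3 -m crank '[[0,0,0.02,0,0,0,0],[0,0,0.02,0,0,0,0],[0,0,0.02,0,0,0,0],[0,0,0.02,0,0,0,0],[0,0,0,0,0,0,0]]'
python3 -m crank '[[0,0,0.02,0,0,0,0],[0,0,0.02,0,0,0,0],[0,0,0.02,0,0,0,0],[0,0,0,0,0,0,0]]'
python3 -m crank '[[0,0,0.02,0,0,0,0],[0,0,0.02,0,0,0,0],[0,0,0,0,0,0,0]]'
```

```text
t: 38.15
tcp_pos: [0.4467, 0.2552, 0.0262]
orientation: [3.14, -0.092, 0.001]
ft_force: [-1.3, -0.7, 4.6]
width: 0.0009
finger_force: 2.4
t: 38.55
tcp_pos: [0.4467, 0.2552, 0.0253]
orientation: [3.139, -0.092, 0.002]
ft_force: [-2.8, -2.1, 12.4]
width: 0.0006
finger_force: 6.2
t: 38.85
tcp_pos: [0.4468, 0.2553, 0.0251]
orientation: [3.139, -0.092, 0.002]
ft_force: [-6.9, -4.1, 22.7]
width: 0.0007
finger_force: 11.3
```

Knob 1 came up solid: 22.7 N with no further travel. Retract and go to the other.

```bash
python3 -m crank '[[0,0,-0.1,0,0,0,0],[0,0,-0.4,0,0,0,0],[0,0,-0.4,0,0,0,0],[0,-0.86,0,0,0,0,0],[0,-0.86,0,0,0,0,0],[0,-0.86,0,0,0,0,0],[0,-0.86,0,0,0,0,0],[0,0,0,0,0,0,0],[0,0,0,0,0,0,0],[0,0,0,0,0,0,0]]'
python3 -c "
from plan import *
press(.4505,.3416,.069); innest('h1','w9.npz')"
```

```text
t: 39.85
tcp_pos: [0.452, 0.3397, 0.0458]
orientation: [3.139, -0.094, 0.001]
ft_force: [-0.2, -0.1, 0.9]
width: 0.0006
finger_force: 0.0
target [0.4505 0.3416 0.0302] dist mm [ -1.5   1.9 -15.6] 
 shift units in current tool axes [-0.06 -0.07  0.63]  in target axes [-0.06 -0.07  0.63]  turn units [ 0.02 -0.01 -0.01] width 0.0006 F [-0.2 -0.1  0.9] j [-0.49  0.49 -0.32  1.86  0.21  0.82 -2.54]
in nest [-0.1  0.5] [46.9 91.6] 89.68 top 0.0361
slope [ 0.0057 -0.0116  0.0361]
knob top h 0.0581 world [0.4474 0.2562 0.0625] 1246
```

```bash
python3 -m crank '[[-0.06,-0.07,0.3,0,0,0,0],[0,0,0.2,0,0,0,0],[0,0,0.08,0,0,0,0],[0,0,0,0,0,0,0]]'
python3 -m crank '[[0,0,0.02,0,0,0,0],[0,0,0.02,0,0,0,0],[0,0,0.02,0,0,0,0],[0,0,0.02,0,0,0,0],[0,0,0,0,0,0,0]]'
python3 -m crank '[[0,0,0.02,0,0,0,0],[0,0,0.02,0,0,0,0],[0,0,0.02,0,0,0,0],[0,0,0.02,0,0,0,0],[0,0,0,0,0,0,0]]'
```

```text
t: 40.3
tcp_pos: [0.4502, 0.3426, 0.0309]
orientation: [3.139, -0.092, 0.0]
ft_force: [0.3, 0.1, 0.0]
width: 0.0004
finger_force: 0.0
t: 40.8
tcp_pos: [0.4504, 0.3429, 0.0297]
orientation: [3.139, -0.092, 0.001]
ft_force: [-1.6, -1.7, 5.0]
width: 0.0004
finger_force: 2.4
t: 41.3
tcp_pos: [0.4504, 0.3429, 0.0277]
orientation: [3.14, -0.092, 0.001]
ft_force: [-0.7, -2.3, 4.7]
width: 0.0004
finger_force: 2.5
```

```bash
python3 -m crank '[[0,0,0.02,0,0,0,0],[0,0,0.02,0,0,0,0],[0,0,0.02,0,0,0,0],[0,0,0,0,0,0,0]]'
python3 -m crank '[[0,0,0.02,0,0,0,0],[0,0,0.02,0,0,0,0],[0,0,0.02,0,0,0,0],[0,0,0,0,0,0,0]]'
python3 -m crank '[[0,0,0.02,0,0,0,0],[0,0,0.02,0,0,0,0],[0,0,0,0,0,0,0]]'
```

```text
t: 41.7
tcp_pos: [0.4504, 0.3429, 0.0262]
orientation: [3.14, -0.092, 0.001]
ft_force: [-1.8, -1.4, 4.4]
width: 0.0004
finger_force: 2.5
t: 42.1
tcp_pos: [0.4504, 0.3428, 0.0247]
orientation: [3.139, -0.092, 0.001]
ft_force: [-0.8, -1.0, 4.9]
width: 0.0005
finger_force: 2.5
t: 42.4
tcp_pos: [0.4505, 0.3429, 0.0237]
orientation: [3.14, -0.092, 0.001]
ft_force: [-1.2, -2.0, 4.5]
width: 0.0004
finger_force: 2.5
```

```bash
python3 -m crank '[[0,0,0.02,0,0,0,0],[0,0,0.02,0,0,0,0],[0,0,0,0,0,0,0]]'
python3 -m crank '[[0,0,0.02,0,0,0,0],[0,0,0.01,0,0,0,0],[0,0,0,0,0,0,0]]'
```

```text
t: 42.7
tcp_pos: [0.4504, 0.3429, 0.0229]
orientation: [3.139, -0.092, 0.001]
ft_force: [-1.2, -2.3, 6.8]
width: 0.0004
finger_force: 3.6
t: 43.0
tcp_pos: [0.4505, 0.3429, 0.0228]
orientation: [3.139, -0.092, 0.002]
ft_force: [-3.5, -3.4, 12.6]
width: 0.0005
finger_force: 6.8
```

```bash
python3 -m crank '[[0,0,0.02,0,0,0,0],[0,0,0,0,0,0,0]]'
python3 -m crank '[[0,0,-0.1,0,0,0,0],[0,0,-0.4,0,0,0,0],[0,0,-0.8,0,0,0,0],[0,0,-0.8,0,0,0,0],[0,0.9,-0.8,0,0,0,0],[0,0.9,-0.8,0,0,0,0],[0,0,-0.8,0,0,0,0],[0,0,0,0,0,0,0],[0,0,0,0,0,0,0]]'
python3 - <<'E'
from plan import *
innest('h1','w10.npz'); innest('h0','w10.npz')
d=dict(np.load('w10.npz')); cv2.imwrite('pics/w10.png',d['image'][...,::-1]); d=cam('side'); cv2.imwrite('pics/side2.png',d['image'][...,::-1])
E
```

```text
t: 43.2
tcp_pos: [0.4505, 0.3429, 0.0228]
orientation: [3.139, -0.092, 0.002]
ft_force: [-3.9, -4.2, 18.2]
width: 0.0
finger_force: 8.9
t: 44.1
tcp_pos: [0.4479, 0.2984, 0.1339]
orientation: [-3.14, 0.092, -0.003]
ft_force: [0.6, 0.4, -0.4]
width: 0.0001
finger_force: 0.0
in nest [ 0.1 -0.1] [46.4 91.5] 89.92 top 0.0361
slope [ 0.0056 -0.0034  0.0361]
knob top h 0.0582 world [0.4472 0.2556 0.0624] 601
in nest [-2.   0.1] [46.1 92.3] 88.94 top 0.036
slope [ 0.0032 -0.0018  0.0361]
knob top h 0.0556 world [0.4506 0.3415 0.0598] 591
```

View pics/w10.png

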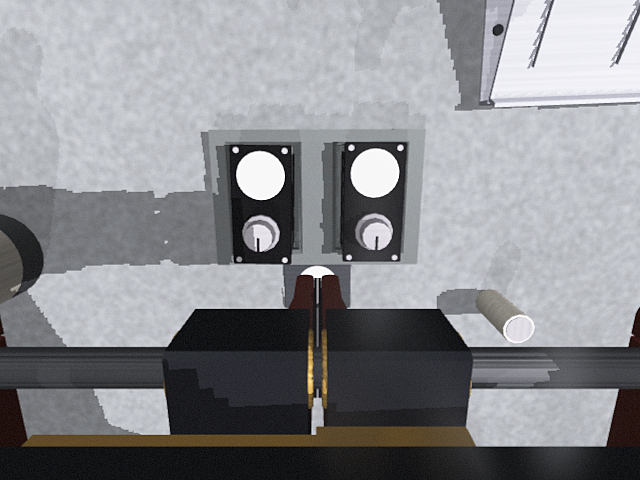

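View pics/side2.png

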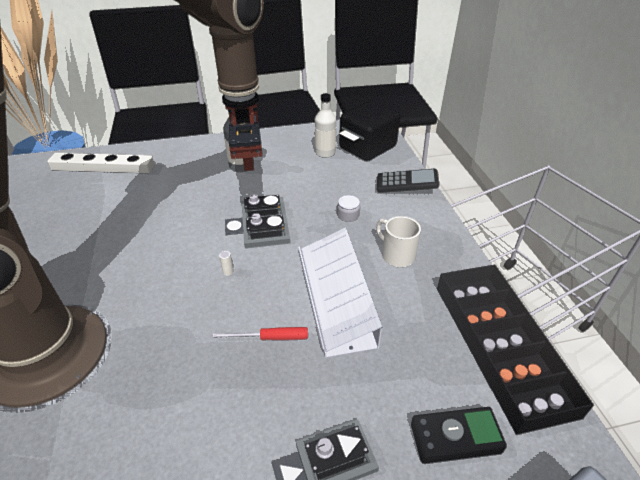

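The pictures show both round-tag modules flat in the pass nest, at (262,203) and (374,202) in the wrist view. In the side view the triangle module is in the reject nest at (338,450), and the bystanders are where they were.

```bash
python3 -c "
from workcell import arm
print(arm.sign_off())"
```

```text
the job is handed in; nothing more can be done
None
```

I handed the job in at about 44 s of robot time: both round-tag modules lie flat in the pass nest with their knobs pressed solid against their stops (about 23 N and 18 N), the triangle module lies flat in the reject nest, and nothing else visibly moved; sign-off returned no verdict.

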